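# Gauge the heat sinks and sort them into the tray

## Robot

A 7-joint arm with a two-finger parallel gripper is mounted at the origin on the work surface. World frame = base frame: x ahead of the robot, y to its left, z up, the work surface at z = 0. Lengths are in m, angles in rad, forces in N, time in s.
With the tool pointing down it reaches from about 0.4 to 0.925 m from the base axis. Payload 5.6 kg.
Tool frame: the origin (TCP) lies at the very end of the fingers, on their centre line; the grasp point (between the pads) lies 19 mm behind it; z points along the fingers, y is the direction in which the jaws open and shut (so a half turn about z gives the same grasp; the last joint's range is limited). The gripper opens to 85 mm and grips with 20 to 120 N. Pads are 22 mm wide; open, the fingers measure 114 mm over their backs; the gripper's body (76 mm by 85 mm) begins 54 mm behind the grasp point. The pads swing forward as they close: fully open they stand 13 mm farther back than shut.
Start: joints at [1.059, 0.468, -0.012, 1.603, 0.006, 1.071, -0.056], TCP at [0.294, -0.58, 0.231] pointing down, gripper open.
Joint ranges: [-2.53, 2.53], [-0.31, 2.02], [-1.57, 1.55], [0.28, 2.44], [-1.29, 4.43], [0.15, 1.84], [-2.92, 2.92]. Speed limits (rad/s): [2.57, 2.57, 3.14, 3.14, 3.14, 3.14, 3.14].

## Interface

Orientations are given as a rotation vector (axis times angle).
In Python, from rig import r, read_camera, nets gives the robot as it stands.
- The arm moves only by the shell command python3 -m pendant 'ROWS' [FORCE]. ROWS is JSON, a list of rows, each an object with "dr": the turn, a rotation vector about the tool's x, y, z in rad, a list of three; "translation": the shift along the tool's x, y, z in m, a list of three; "hand": the closure, from 0 (fully open) to 1 (shut). In form: [{"dr": [wx, wy, wz], "translation": [tx, ty, tz], "hand": hand}, ...]. A call has 1 to 20 rows; each row shifts and turns the commanded pose from where the row before left it, along the tool's axes as they then stand; what a row does not reach is not made up. A row lasts 1/10 s, in which the tool goes at most 50 mm and 8.59 degrees, less where a joint would pass 70% of its speed; a pose out of reach is approached as far as the arm can. A call with a gripper value outside its range is refused whole. The fingers move at their own pace and stop on an object; FORCE is the grip in N (left out, the last holds). Time passes only in rows, so rows that do not move let the fingers close. It gives the time, the measured TCP pose, the force and the opening at its end, in the units of the state.
- r.sense(): the state, without advancing time (a new reading comes with each control period).
- read_camera(name): name is "scene" or "side" or "wrist"; returns a dict with "image" (384x512x3 uint8, red, green, blue), "depth" (384x512 float32, m along the optical axis (not along the pixel's ray), 0 where there is no reading), "K" (3x3 intrinsics, pixels), "extrinsics" (4x4, takes a point from world to camera coordinates). Camera axes: x right, y down, z forward; pixel columns grow to the right and rows downward; lengths in m; the calibration is good to about 2 mm. A picture is of the moment at which its call begins.
- r.job_done(): hands the job in, once; it reports no verdict.
Trained networks look in the newest picture that a camera, given by its name, has taken for a name from the list of things; names that differ only in an ending like _2 or _b are one class to them, and where a whole thing is asked for, a point or a joint stands for the part that bears it (a point fixed in the world has none). Each returns a list of dicts, best first, with "conf" (0 to 1); they miss things now and then, are a little off and sometimes report something else, mostly with a low value. They report only what shows in the picture. A call takes as long as a camera call.
- nets.spot_in(name, camera): "uv" ([column, row] in pixels, amid what is visible of it).
The state is a dict: "clock": time; "qpos": joint angles; "qvel": joint speeds; "tau": joint torques, N m; "tcp_pos": TCP position; "tcp_rot": TCP orientation; "ft_force": force on the tool from outside, world axes, zero at the start; "wrist_torque": the same for the moment, N m; "opening": finger opening in m.
Only numpy, scipy, OpenCV 4.12 (cv2) and the standard library are available. Lean on these libraries where they do the work, as an engineer would, in place of code of your own. Each camera call takes 0.05 s, during which the arm holds its last target. There are 200 camera calls.

## Task

Measure every heat sink on the bench with the caliper, one after the other from the shortest to the longest: lay it square between the jaws, let go of it and slide the jaw up until both jaws bear lightly on its ends for a moment, without forcing the jaw askew. Put each one flat into the tray cell made for its length (the shortest of the four cells takes the 62 mm size, then 76, 90 and 104 mm; some sizes may be missing and their cells stay empty). Finish with the caliper slid fully shut and leave the other things on the bench alone.

Things in the scene. Friction and masses are not known exactly. Their poses are not given: they have to be found in the camera images.
- caliper: Fixed steel bench caliper lying flat: a dark base plate (150 x 240 mm, top 6 mm above the bench) with a graduated beam (22 mm wide, top 28 mm above the bench) along its far side. Origin on the bench under the measuring line; +y runs along the beam from the fixed jaw towards the opening side, +x points across to the beam, whose centre line is at x = 62 mm. A part to be measured lies on the plate along y, centred near x = 0.
- anvil: The caliper's fixed jaw, a steel bar reaching out from the beam across the plate; top 26 mm above the bench. Origin on the bench at the point of its flat measuring face on the measuring line; axes as the caliper's, so the face looks along +y and spans x = -28 to 72 mm.
- jaw: The caliper's sliding jaw, a steel bar 14 mm thick reaching out over the plate from under the carriage, top 27 mm above the bench. Origin on the bench below the beam's centre line, in the plane of its measuring face, which looks along its -y to the fixed jaw and reaches 90 mm towards its -x. It rocks about its origin on a spring (12 N m/rad) in the carriage: square to the beam (axes as the caliper's) when unloaded, it tilts if pressed hard onto a part (some 0.03 rad at 8 N).
- carriage (a joint): Opening between the caliper's jaws in m: 0 closed, 0.135 fully open; it slides along the beam with about 0.8 N friction, stays where left and carries the sliding jaw and the post.
- post (a point): Centre of the top of the black square thumb post (16 x 16 mm, 42 mm tall above the aluminium carriage, top 82 mm above the bench) by which the carriage is slid along the caliper's y.
- tray: Fixed blue divided tray, 128 mm (x) by 236 mm (y), 24 mm high, floor 4 mm, walls and dividers 4 mm thick with tops 24 mm above the bench. Four cells side by side along y, each with its length along x and 54 mm wide; cell lengths 78, 92, 106 and 120 mm from +y to -y (the robot's left to its right), shortened by solid filling at their far (+x) ends. Origin on the bench under the tray's centre.
- sink_62: Finned aluminium heat sink 62 mm long (own x), 44 x 44 mm in section, about 136 g (varies); origin at its middle, 22 mm above what it lies on. May be absent.
- sink_76: Finned aluminium heat sink 76 mm long (own x), 44 x 44 mm in section, about 167 g (varies); origin at its middle, 22 mm above what it lies on. May be absent.
- sink_90: Finned aluminium heat sink 90 mm long (own x), 44 x 44 mm in section, about 198 g (varies); origin at its middle, 22 mm above what it lies on. May be absent.
- sink_104: Finned aluminium heat sink 104 mm long (own x), 44 x 44 mm in section, about 229 g (varies); origin at its middle, 22 mm above what it lies on. May be absent.
- cell0 (a point): Middle of the tray's 78 mm cell, the one for the 62 mm heat sink, 22 mm above its floor, where that heat sink's middle belongs; 8 mm spare at each end and 5 mm at each side.
- cell1 (a point): Middle of the tray's 92 mm cell, the one for the 76 mm heat sink, 22 mm above its floor, where that heat sink's middle belongs; 8 mm spare at each end and 5 mm at each side.
- cell2 (a point): Middle of the tray's 106 mm cell, the one for the 90 mm heat sink, 22 mm above its floor, where that heat sink's middle belongs; 8 mm spare at each end and 5 mm at each side.
- cell3 (a point): Middle of the tray's 120 mm cell, the one for the 104 mm heat sink, 22 mm above its floor, where that heat sink's middle belongs; 8 mm spare at each end and 5 mm at each side.
- screwdriver: Screwdriver lying on the bench; a bystander to be left where it is.
- solder_spool: Reel of solder wire, 56 mm across, 42 mm high; a bystander to be left where it is.
- tape_roll: Roll of black tape, 84 mm across, 22 mm high; a bystander to be left where it is.
- meter: Hand-held yellow multimeter, 85 x 150 x 38 mm; a bystander to be left where it is.
- transformer: Small open transformer, 80 x 100 mm, 50 mm high; a bystander to be left where it is.
- choke: Squat black round choke coil, 44 mm across, 35 mm high; a bystander to be left where it is.
- wrench: Wrench lying on the bench; a bystander to be left where it is.

How it is judged:
On the way, in this order (a step that is already met when the one before it is completed fails the run):
1. the 62 mm heat sink lies square on the caliper's plate, let go of, with both jaws in contact, neither it nor the sliding jaw askew (each within 0.04 rad) (contact force between each of jaw, anvil and sink_62 above 0.5 N and contact force between the fingers and sink_62 below 0.1 N and angle between the x axis of sink_62 and the y axis of caliper, either way round below 0.04 rad and angle between the x axis of sink_62 and the y axis of jaw, either way round below 0.04 rad and z of sink_62 in the frame of caliper below 0.032 m), for 0.2 s.
2. the 76 mm heat sink lies square on the caliper's plate, let go of, with both jaws in contact, neither it nor the sliding jaw askew (each within 0.04 rad) (contact force between each of jaw, anvil and sink_76 above 0.5 N and contact force between the fingers and sink_76 below 0.1 N and angle between the x axis of sink_76 and the y axis of caliper, either way round below 0.04 rad and angle between the x axis of sink_76 and the y axis of jaw, either way round below 0.04 rad and z of sink_76 in the frame of caliper below 0.032 m), for 0.2 s.
3. the 90 mm heat sink lies square on the caliper's plate, let go of, with both jaws in contact, neither it nor the sliding jaw askew (each within 0.04 rad) (contact force between each of jaw, anvil and sink_90 above 0.5 N and contact force between the fingers and sink_90 below 0.1 N and angle between the x axis of sink_90 and the y axis of caliper, either way round below 0.04 rad and angle between the x axis of sink_90 and the y axis of jaw, either way round below 0.04 rad and z of sink_90 in the frame of caliper below 0.032 m), for 0.2 s.
4. the 104 mm heat sink lies square on the caliper's plate, let go of, with both jaws in contact, neither it nor the sliding jaw askew (each within 0.04 rad) (contact force between each of jaw, anvil and sink_104 above 0.5 N and contact force between the fingers and sink_104 below 0.1 N and angle between the x axis of sink_104 and the y axis of caliper, either way round below 0.04 rad and angle between the x axis of sink_104 and the y axis of jaw, either way round below 0.04 rad and z of sink_104 in the frame of caliper below 0.032 m), for 0.2 s.
At the end, for the whole second after the job is handed in: Each heat sink present lies at rest in the cell for its length (middle within 13 mm of the cell's point, long axis within 0.2 rad of the cell's), and the caliper is shut (opening under 3 mm) (value of joint carriage below 0.003 m and distance between sink_62 and cell0 below 0.013 m and angle between the x axis of each of sink_62, sink_76, sink_90, sink_104 and the x axis of tray, either way round below 0.2 rad and linear speed of each of sink_62, sink_76, sink_90, sink_104 below 0.02 m/s and distance between sink_76 and cell1 below 0.013 m and distance between sink_90 and cell2 below 0.013 m and distance between sink_104 and cell3 below 0.013 m); the robot touches nothing.
It fails at once if the sliding jaw is forced askew by more than 0.1 rad (angle between the y axis of jaw and the y axis of caliper, either way round above 0.1 rad).
It fails at once if a bystander is shifted more than 60 mm (distance of any of screwdriver, solder_spool, tape_roll, meter, transformer, choke, wrench from where it was at the start of the episode above 0.06 m).
Of sink_62, sink_76, sink_90, sink_104 only 2 to 3 are there at a start; the rules pass over those that are not, and their reading is None.
At some moment in a run one of sink_62, sink_76, sink_90, sink_104 may be knocked a few centimetres aside while the robot is not near it.
Once in a run the grip may slacken for a moment while it holds something.
It also fails if it takes over 210 s, if anything falls off the work surface, if the arm or the gripper's body presses on something with over 40 N, if the wrist force passes 120 N, or if a joint passes its speed limit or range.

## Working session

There is one attempt and no reset: what is moved stays moved. The work goes in short steps, Python scripts to look and compute and a shell command to move; the robot and the scene stay as the last step left them, time stands still between calls to the robot, and variables do not carry over. Pictures are saved under pics/ and viewed, about 12 in all and at most 16, crops included, and the job is handed in when it is done.

```bash
ls; mkdir -p pics; cat > h.py <<'E'
from rig import r, read_camera, nets
import numpy as np, cv2
from scipy.spatial.transform import Rotation as R
def cam(n,save=None):
    c=read_camera(n)
    if save: cv2.imwrite('pics/'+save,c['image'][:,:,::-1])
    return c
def cloud(c):
    d=c['depth'];h,w=d.shape;K=c['K'];v,u=np.mgrid[:h,:w]
    p=np.stack([(u-K[0,2])/K[0,0]*d,(v-K[1,2])/K[1,1]*d,d],-1)
    E=c['extrinsics'];P=(p-E[:3,3])@E[:3,:3]
    P[d==0]=np.nan
    return P
E
python3 - <<'E'
from h import *
s=r.sense();print(s)
names="caliper anvil jaw carriage post tray sink_62 sink_76 sink_90 sink_104 screwdriver solder_spool tape_roll meter transformer choke wrench".split()
for n in ['scene','side']:
    c=cam(n,n+'0.png');P=cloud(c);np.savez(n+'0.npz',P=P,im=c['image'])
    E=c['extrinsics'];print(n,(-E[:3,:3].T@E[:3,3]).round(3),c['K'][0,0])
    for m in names:
        for o in nets.spot_in(m,n)[:2]:
            u,v=np.array(o['uv']).round().astype(int);print(m,o['conf'],u,v,P[v,u].round(3))
E
```

```text
pics
{'clock': 0.0, 'qpos': array([ 1.05904306,  0.468384  , -0.01159908,  1.60363568,  0.00603078,
        1.07141394, -0.0563056 ]), 'qvel': array([-8.31282045e-06,  1.07854974e-03, -1.08344050e-03,  1.43625567e-03,
       -2.20555370e-05,  2.00625525e-03,  2.32621029e-03]), 'tau': array([-4.70857012e-04, -5.32386732e+01,  2.12606799e-02, -2.51302135e+01,
        1.14662095e-02,  7.81654555e-03,  9.26451236e-07]), 'tcp_pos': array([ 0.29332531, -0.57941503,  0.23032892]), 'tcp_rot': array([-3.05405179e+00, -7.29106018e-01,  8.92130831e-04]), 'ft_force': array([-0.28941644,  0.21018061, -0.44693758]), 'wrist_torque': array([-0.02770159, -0.03332415, -0.02965355]), 'opening': 0.08555392368384894}
scene [1.451 0.237 1.045] 478.5172820704908
caliper 0.91 168 188 [ 0.537 -0.289  0.007]
caliper 0.71 268 235 [0.667 0.055 0.043]
anvil 0.53 141 183 [ 0.553 -0.368  0.024]
anvil 0.46 149 192 [ 0.596 -0.32   0.04 ]
jaw 0.62 150 197 [ 0.596 -0.32   0.019]
carriage 0.95 147 193 [ 0.597 -0.326  0.036]
carriage 0.57 364 209 [0.476 0.295 0.008]
post 0.75 149 189 [ 0.594 -0.318  0.052]
tray 0.76 363
[... 1258 characters left out ...]
4]
sink_76 0.92 238 167 [ 0.661 -0.039  0.036]
sink_90 0.92 267 235 [0.45  0.073 0.044]
sink_90 0.92 238 167 [ 0.661 -0.039  0.036]
sink_104 0.92 267 235 [0.45  0.073 0.044]
sink_104 0.92 238 167 [ 0.661 -0.039  0.036]
screwdriver 0.69 193 162 [0.777 0.026 0.021]
screwdriver 0.35 185 294 [0.496 0.298 0.004]
solder_spool 0.91 262 310 [0.334 0.217 0.041]
solder_spool 0.71 237 166 [ 0.665 -0.04   0.036]
tape_roll 0.66 367 212 [ 0.325 -0.183 -0.002]
tape_roll 0.34 249 202 [0.555 0.027 0.035]
meter 0.87 138 211 [0.74  0.241 0.035]
transformer 0.62 253 126 [ 0.743 -0.186  0.04 ]
choke 0.63 239 165 [ 0.659 -0.041  0.044]
choke 0.62 251 203 [0.55  0.025 0.034]
wrench 0.96 309 248 [0.366 0.011 0.004]
```

```bash
cat >> h.py <<'E'
def topdown(Ps,ims,x0=0.2,x1=0.9,y0=-0.5,y1=0.5,s=1000,save=None):
    W=int((y1-y0)*s);H=int((x1-x0)*s);img=np.zeros((H,W,3),np.uint8);hm=np.full((H,W),-1.)
    for P,im in zip(Ps,ims):
        q=P.reshape(-1,3);c=im.reshape(-1,3);ok=np.isfinite(q[:,0]);q=q[ok];c=c[ok]
        i=((x1-q[:,0])*s).astype(int);j=((y1-q[:,1])*s).astype(int);m=(i>=0)&(i<H)&(j>=0)&(j<W)
        for a,b,z,k in zip(i[m],j[m],q[m,2],c[m]):
            if z>hm[a,b]: hm[a,b]=z;img[a,b]=k
    return img,hm
E
python3 - <<'E'
from h import *
d=[np.load(n+'0.npz') for n in('scene','side')]
a=d[0]['im'];b=d[1]['im'];
cv2.imwrite('pics/a.png',cv2.resize(np.vstack([a[90:330,60:460],b[80:360,90:490]]),None,fx=1.15,fy=1.15)[:,:,::-1])
img,hm=topdown([x['P'] for x in d],[x['im'] for x in d],s=500)
cv2.imwrite('pics/top.png',cv2.resize(img,None,fx=1.6,fy=1.6)[:,:,::-1])
E
```

```text
(no output)
```

View pics/a.png

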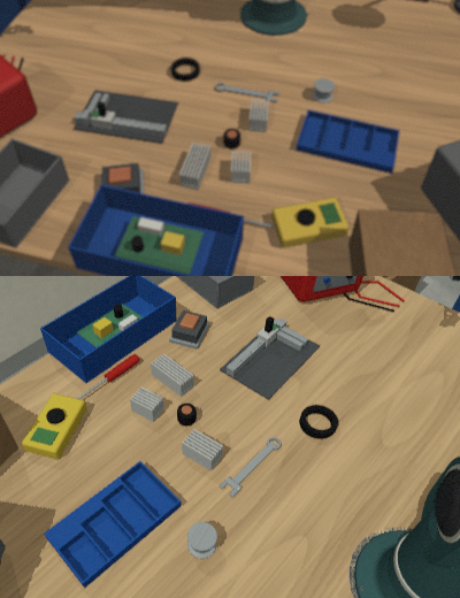

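View pics/top.png

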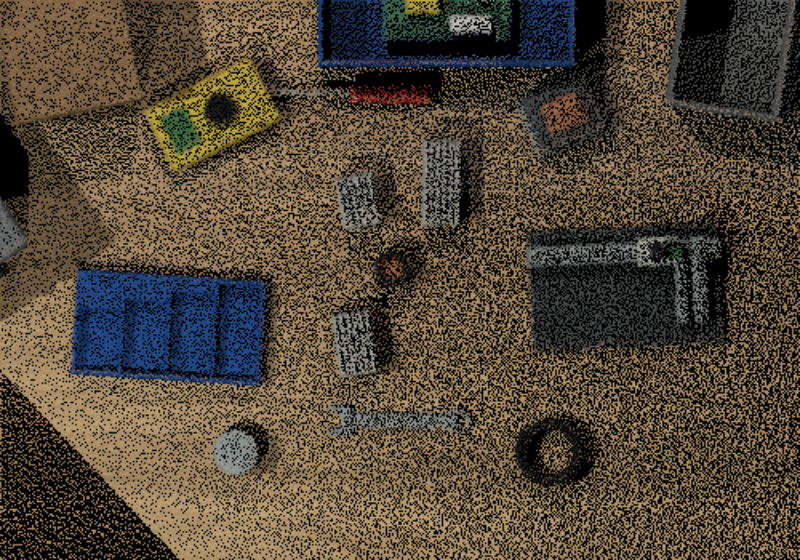

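```bash
cat >> h.py <<'E'
def rect(P,x,y,rad=0.085,z0=0.034,z1=0.055):
    q=P.reshape(-1,3);q=q[np.isfinite(q[:,0])]
    m=(np.hypot(q[:,0]-x,q[:,1]-y)<rad)&(q[:,2]>z0)&(q[:,2]<z1);q=q[m]
    # largest cluster via raster
    g=np.zeros((400,400),np.uint8);i=((q[:,:2]-[x,y]+.1)*2000).astype(int);g[i[:,0],i[:,1]]=1
    g=cv2.morphologyEx(g,cv2.MORPH_CLOSE,np.ones((11,11)));g=cv2.morphologyEx(g,cv2.MORPH_OPEN,np.ones((9,9)))
    n,l,st,ce=cv2.connectedComponentsWithStats(g);k=1+np.argmin(np.hypot(*(ce[1:]-200).T))
    pts=np.argwhere(l==k)/2000-.1+[x,y]
    (c,s,a)=cv2.minAreaRect(pts.astype(np.float32))
    B=cv2.boxPoints((c,s,a));e=[B[1]-B[0],B[2]-B[1]];e=max(e,key=np.linalg.norm)
    ang=np.degrees(np.arctan2(e[1],e[0]))%180
    return np.array(c).round(4),np.sort(s).round(4)[::-1],round(ang,1),len(q),np.median(q[:,2]).round(4)
E
python3 - <<'E'
from h import *
d=[np.load(n+'0.npz')['P'] for n in('scene','side')]
A=np.concatenate([x.reshape(-1,3) for x in d])
for x,y in[(.465,.06),(.645,.05),(.67,-.055)]:
    for p in (d[0],d[1],A): print(rect(p,x,y))
# tray: points z>.019 in region
def fit(lo,hi,z0,z1,p):
    q=p.reshape(-1,3);m=np.all((q[:,:2]>lo)&(q[:,:2]<hi),1)&(q[:,2]>z0)&(q[:,2]<z1);return q[m]
for p in d+[A]:
    q=fit([.4,.15],[.6,.43],.018,.03,p);c,s,a=cv2.minAreaRect(q[:,:2].astype(np.float32));print('tray',c,s,a)
    q=fit([.44,-.45],[.63,-.12],.003,.009,p)
    print('plate',cv2.minAreaRect(q[:,:2].astype(np.float32)),len(q))
    q=fit([.57,-.45],[.65,-.12],.023,.032,p);print('beam',cv2.minAreaRect(q[:,:2].astype(np.float32)),len(q))
    q=fit([.57,-.45],[.65,-.12],.075,.09,p);print('post',q.mean(0),len(q),np.ptp(q,axis=0))
E
```

```text
Traceback (most recent call last):
  File "h.py", line 28, in rect
    n,l,st,ce=cv2.connectedComponentsWithStats(g);k=1+np.argmin(np.hypot(*(ce[1:]-200).T))
                                                      ~~~~~~~~~^^^^^^^^^^^^^^^^^^^^^^^^^^^
ValueError: attempt to get argmin of an empty sequence
```

```bash
sed -i 's/\.1)\*2000)/.1)*1000)/; s#/2000-.1#/1000-.1#; s/(400,400)/(220,220)/; s/ce\[1:\]-200/ce[1:]-100/; s/(9,9)/(7,7)/' h.py
cat > m.py <<'E'
from h import *
d=[np.load(n+'0.npz')['P'] for n in('scene','side')]
A=np.concatenate([x.reshape(-1,3) for x in d])
for x,y in[(.465,.06),(.645,.05),(.67,-.055)]:
    for p in (d[0],d[1],A): print(rect(p,x,y))
def fit(lo,hi,z0,z1,p):
    q=p.reshape(-1,3);m=np.all((q[:,:2]>lo)&(q[:,:2]<hi),1)&(q[:,2]>z0)&(q[:,2]<z1);return q[m]
for p in d+[A]:
    q=fit([.4,.15],[.6,.43],.018,.03,p);c,s,a=cv2.minAreaRect(q[:,:2].astype(np.float32));print('tray',c,s,a)
    q=fit([.44,-.45],[.63,-.12],.003,.009,p)
    print('plate',cv2.minAreaRect(q[:,:2].astype(np.float32)),len(q))
    q=fit([.57,-.45],[.65,-.12],.023,.032,p);print('beam',cv2.minAreaRect(q[:,:2].astype(np.float32)),len(q))
    q=fit([.57,-.45],[.65,-.12],.07,.095,p)
    if len(q):print('post',q.mean(0),len(q),np.ptp(q,axis=0))
E
python3 m.py
```

```text
(array([0.4704, 0.059 ]), array([0.0789, 0.0428]), np.float32(7.1), 174, np.float64(0.0443))
(array([0.4691, 0.0564]), array([0.0774, 0.0461]), np.float32(7.6), 528, np.float64(0.0415))
(array([0.4699, 0.0572]), array([0.0797, 0.0472]), np.float32(6.3), 702, np.float64(0.042))
(array([0.6481, 0.0539]), array([0.0644, 0.0433]), np.float32(10.8), 244, np.float64(0.0436))
(array([0.6461, 0.0527]), array([0.0634, 0.0473]), np.float32(12.3), 423, np.float64(0.0411))
(array([0.6476, 0.0534]), array([0.0666, 0.0472]), np.float32(13.2), 667, np.float64(0.0416))
(array([ 0.6715, -0.0515]), array([0.105, 0.045]), np.float32(0.0), 475, np.float64(0.0432))
(array([ 0.6688, -0.053 ]), array([0.1041, 0.0452]), np.float32(179.3), 501, np.float64(0.0415))
(array([ 0.6705, -0.0525]), array([0.107, 0.047]), np.float32(0.0), 976, np.float64(0.0422))
tray (0.4909917712211609, 0.2919553816318512) (0.2361118197441101, 0.13733002543449402) 86.34558868408203
plate ((0.5351092219352722, -0.2849276065826416), (0.18982785940170288, 0.32841020822525024), 0.01686226576566696) 1756
beam ((0.5858431458473206, -0.2
[... 312 characters left out ...]
020469666), (0.31475791335105896, 0.1876799613237381), 89.77310180664062) 1821
beam ((0.5840036273002625, -0.2808409035205841), (0.03147852420806885, 0.24067221581935883), 1.7653913497924805) 318
post [ 0.58389108 -0.32111449  0.07835357] 38 [0.01671646 0.01832859 0.01423703]
tray (0.4903830885887146, 0.2904094457626343) (0.2400452196598053, 0.13691404461860657) 86.78244018554688
plate ((0.5351092219352722, -0.2849276065826416), (0.18982785940170288, 0.32841020822525024), 0.01686226576566696) 3577
beam ((0.5858485102653503, -0.2796601355075836), (0.03421792760491371, 0.24288655817508698), 1.1095529794692993) 690
post [ 0.58682232 -0.3204133   0.07867728] 83 [0.02203478 0.01990125 0.01577239]
```

```bash
cat > go.py <<'E'
import sys
from h import *
x,y,z,th=map(float,sys.argv[1:5])
s=r.sense();M=R.from_rotvec(s['tcp_rot']).as_matrix()
t=np.radians(th);c,sn=np.cos(t),np.sin(t);T=np.array([[c,sn,0],[sn,-c,0],[0,0,-1.]])
dw=np.array([x,y,z])-s['tcp_pos']
dr=R.from_matrix(M.T@T).as_rotvec()
print('tcp',s['tcp_pos'].round(4),'yaw',np.degrees(np.arctan2(M[1,0],M[0,0])).round(2),'clk',round(s['clock'],2),'F',s['ft_force'].round(1),'op',round(s['opening'],4))
print('shift first',(M.T@dw).round(4),' turn',dr.round(3),' shift after turn',(T.T@dw).round(4), 'rows',np.linalg.norm(dw)/.05,np.linalg.norm(dr)/.149)
E
python3 go.py 0.53 -0.30 0.26 90
```

```text
tcp [ 0.2937 -0.5799  0.2313] yaw 26.86 clk 1.8 F [ 0.1 -0.4 -0.1] op 0.0854
shift first [ 0.3373 -0.1429 -0.0287]  turn [ 0.     0.    -1.102]  shift after turn [ 0.2799  0.2363 -0.0287] rows 7.3491333764047715 7.396372396673434
```

```bash
python3 -m pendant '[{"dr":[0,0,0],"translation":[0.042,-0.018,-0.0035],"hand":0},{"dr":[0,0,0],"translation":[0.042,-0.018,-0.0035],"hand":0},{"dr":[0,0,0],"translation":[0.042,-0.018,-0.0035],"hand":0},{"dr":[0,0,0],"translation":[0.042,-0.018,-0.0035],"hand":0},{"dr":[0,0,0],"translation":[0.042,-0.018,-0.0035],"hand":0},{"dr":[0,0,0],"translation":[0.042,-0.018,-0.0035],"hand":0},{"dr":[0,0,0],"translation":[0.042,-0.018,-0.0035],"hand":0},{"dr":[0,0,0],"translation":[0.042,-0.018,-0.0035],"hand":0},{"dr":[0,0,-0.138],"translation":[0,0,0],"hand":0},{"dr":[0,0,-0.138],"translation":[0,0,0],"hand":0},{"dr":[0,0,-0.138],"translation":[0,0,0],"hand":0},{"dr":[0,0,-0.138],"translation":[0,0,0],"hand":0},{"dr":[0,0,-0.138],"translation":[0,0,0],"hand":0},{"dr":[0,0,-0.138],"translation":[0,0,0],"hand":0},{"dr":[0,0,-0.138],"translation":[0,0,0],"hand":0},{"dr":[0,0,-0.138],"translation":[0,0,0],"hand":0},{"dr":[0,0,0],"translation":[0,0,0],"hand":0},{"dr":[0,0,0],"translation":[0,0,0],"hand":0}]' 40
python3 - <<'E'
from h import *
c=cam('wrist','w1.png');P=cloud(c);np.savez('w1.npz',P=P,im=c['image'])
E=c['extrinsics'];s=r.sense();print((-E[:3,:3].T@E[:3,3]).round(3),s['tcp_pos'].round(3),s['qpos'].round(2),c['K'][0,0])
E
python3 go.py 0.53 -0.30 0.26 90
```

```text
clock: 3.6
tcp_pos: [0.5283, -0.2998, 0.2593]
tcp_rot: [2.223, 2.22, -0.0]
ft_force: [-0.0, 0.3, 0.5]
opening: 0.085
[ 0.528 -0.216  0.401] [ 0.528 -0.3    0.259] [ 0.72  0.4  -0.34  1.67  0.15  1.1   0.34] 332.53941455370136
tcp [ 0.5283 -0.2998  0.2593] yaw 89.93 clk 3.65 F [0.5 0.3 0.5] op 0.0857
shift first [-0.0002  0.0017 -0.0007]  turn [-0.     0.    -0.001]  shift after turn [-0.0002  0.0017 -0.0007] rows 0.03784295528770015 0.007698036393046703
```

View pics/w1.png

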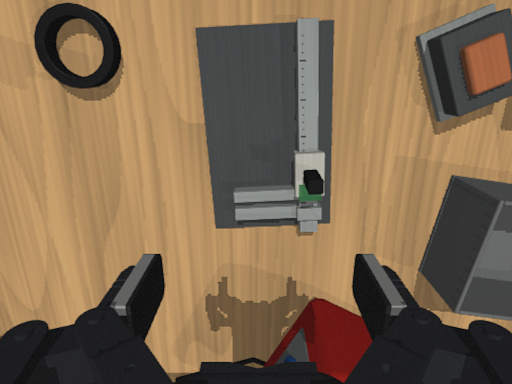

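```bash
python3 - <<'E'
from h import *
P=np.load('w1.npz')['P'];
def reg(u0,u1,v0,v1,z0,z1):
    q=P[v0:v1,u0:u1].reshape(-1,3);return q[(q[:,2]>z0)&(q[:,2]<z1)]
q=reg(190,345,10,235,.003,.01);print('plate',cv2.minAreaRect(q[:,:2].astype(np.float32)),np.median(q[:,2]))
# beam centre line
q=reg(290,325,20,148,.02,.036);b=[]
for y in np.arange(q[:,1].min()+.01,q[:,1].max()-.01,.01):
    k=q[abs(q[:,1]-y)<.005];b.append([y,(k[:,0].min()+k[:,0].max())/2,np.ptp(k[:,0])])
b=np.array(b);f=np.polyfit(b[:,0],b[:,1],1);print('beam x=',f,'yaw',-np.degrees(f[0]),'w',b[:,2].mean(),'z',np.median(q[:,2]),q[:,1].min(),q[:,1].max())
q=reg(295,330,165,205,.072,.095);print('post',cv2.minAreaRect(q[:,:2].astype(np.float32)),q.mean(0),len(q))
# bar profile along y at several x columns
for x in (.50,.52,.54):
    q=reg(190,345,170,235,-.01,.04);k=q[abs(q[:,0]-x)<.006];k=k[np.argsort(-k[:,1])]
    hi=k[k[:,2]>.018];ys=np.unique(hi[:,1].round(4));g=np.diff(ys);i=np.where(g>.002)[0];print(x,ys[0],ys[-1],[(ys[j],ys[j+1]) for j in i],np.median(hi[:,2]))
E
```

```text
plate ((0.5396212935447693, -0.2841460406780243), (0.15020433068275452, 0.2402454912662506), 2.771059036254883) 0.005438250555505262
beam x= [-0.05295211  0.5685415 ] yaw 3.033932371187801 w 0.021829757802994555 z 0.027370572442123632 -0.29485864245020116 -0.16319230404869106
post ((0.5851879715919495, -0.324554979801178), (0.015467461198568344, 0.01578318141400814), 1.7255918979644775) [ 0.58502835 -0.32357033  0.08036173] 268
0.5 -0.3868 -0.3488 [(np.float64(-0.3705), np.float64(-0.3622))] 0.02559319364713115
0.52 -0.3853 -0.3478 [(np.float64(-0.3697), np.float64(-0.3624))] 0.02548970394711983
0.54 -0.3854 -0.3466 [(np.float64(-0.3689), np.float64(-0.361))] 0.02556628814976834
```

```bash
python3 go.py 0.585 -0.3246 0.054 93
```

```text
tcp [ 0.5283 -0.2998  0.2593] yaw 89.93 clk 3.65 F [0.5 0.3 0.5] op 0.0857
shift first [-0.0247  0.0568  0.2053]  turn [-0.     0.    -0.054]  shift after turn [-0.0277  0.0554  0.2053] rows 4.2881427428838315 0.3590647305197326
```

```bash
python3 -m pendant '[{"dr":[0,0,-0.054],"translation":[0,0,0],"hand":0},{"dr":[0,0,0],"translation":[-0.014,0.028,0.02],"hand":0},{"dr":[0,0,0],"translation":[-0.014,0.0275,0.02],"hand":0},{"dr":[0,0,0],"translation":[0,0,0.04],"hand":0},{"dr":[0,0,0],"translation":[0,0,0.04],"hand":0},{"dr":[0,0,0],"translation":[0,0,0.045],"hand":0},{"dr":[0,0,0],"translation":[0,0,0.04],"hand":0},{"dr":[0,0,0],"translation":[0,0,0],"hand":0},{"dr":[0,0,0],"translation":[0,0,0],"hand":0.6}]' 20
python3 go.py 0.585 -0.3246 0.054 93; python3 -m pendant '[{"dr":[0,0,0],"translation":[0,0,0],"hand":1},{"dr":[0,0,0],"translation":[0,0,0],"hand":1},{"dr":[0,0,0],"translation":[0,0,0],"hand":1},{"dr":[0,0,0],"translation":[0,0,0],"hand":1},{"dr":[0,0,0],"translation":[0,0,0],"hand":1},{"dr":[0,0,0],"translation":[0,0,0],"hand":1}]' 20
```

```text
clock: 4.55
tcp_pos: [0.5856, -0.3244, 0.0545]
tcp_rot: [-2.159, -2.281, 0.0]
ft_force: [1.2, -0.3, 0.1]
opening: 0.0732
tcp [ 0.5856 -0.3244  0.0545] yaw 93.16 clk 4.55 F [ 1.2 -0.3  0.1] op 0.0732
shift first [-0.0002 -0.0006  0.0005]  turn [-0.001 -0.     0.003]  shift after turn [-0.0002 -0.0006  0.0005] rows 0.015863477505024277 0.01894600577926866
clock: 5.15
tcp_pos: [0.587, -0.3249, 0.0561]
tcp_rot: [2.156, 2.28, 0.002]
ft_force: [1.7, -0.5, 6.9]
opening: 0.0156
```

```bash
python3 -m pendant '[{"dr":[0,0,0],"translation":[0.01,0,-0.002],"hand":1},{"dr":[0,0,0],"translation":[0.018,0,0],"hand":1},{"dr":[0,0,0],"translation":[0.018,0,0],"hand":1},{"dr":[0,0,0],"translation":[0.018,0,0],"hand":1},{"dr":[0,0,0],"translation":[0.018,0,0],"hand":1},{"dr":[0,0,0],"translation":[0.018,0,0],"hand":1},{"dr":[0,0,0],"translation":[0.018,0,0],"hand":1},{"dr":[0,0,0],"translation":[0,0,0],"hand":1}]' 20; python3 -m pendant '[{"dr":[0,0,0],"translation":[0,0,0],"hand":0},{"dr":[0,0,0],"translation":[0,0,0],"hand":0},{"dr":[0,0,0],"translation":[0,0,0],"hand":0},{"dr":[0,0,0],"translation":[0,0,0],"hand":0},{"dr":[0,0,0],"translation":[0,0,-0.02],"hand":0},{"dr":[0,0,0],"translation":[0,0,-0.045],"hand":0},{"dr":[0,0,0],"translation":[0,0,-0.045],"hand":0},{"dr":[0,0,0],"translation":[0,0,-0.045],"hand":0}]' 40
python3 go.py 0.64 0.02 0.22 192
```

```text
clock: 5.95
tcp_pos: [0.5808, -0.2026, 0.0562]
tcp_rot: [2.153, 2.286, 0.007]
ft_force: [7.5, 0.7, -7.5]
opening: 0.0155
clock: 6.75
tcp_pos: [0.5782, -0.2069, 0.2128]
tcp_rot: [-2.159, -2.282, 0.001]
ft_force: [1.0, -0.2, 0.6]
opening: 0.0855
tcp [ 0.5782 -0.2069  0.2128] yaw 93.18 clk 6.75 F [ 1.  -0.2  0.6] op 0.0855
shift first [ 0.2231  0.0743 -0.0072]  turn [-0.000e+00 -1.000e-03 -1.725e+00]  shift after turn [-0.1076  0.2091 -0.0072] rows 4.7057155378067685 11.5755614984517
```

```bash
python3 -m pendant '[{"dr":[0,0,0],"translation":[0.045,0.015,-0.002],"hand":0},{"dr":[0,0,0],"translation":[0.045,0.015,-0.002],"hand":0},{"dr":[0,0,0],"translation":[0.045,0.015,-0.002],"hand":0},{"dr":[0,0,0],"translation":[0.045,0.015,-0.001],"hand":0},{"dr":[0,0,0],"translation":[0.043,0.014,0],"hand":0},{"dr":[0,0,-0.144],"translation":[0,0,0],"hand":0},{"dr":[0,0,-0.144],"translation":[0,0,0],"hand":0},{"dr":[0,0,-0.144],"translation":[0,0,0],"hand":0},{"dr":[0,0,-0.144],"translation":[0,0,0],"hand":0},{"dr":[0,0,-0.144],"translation":[0,0,0],"hand":0},{"dr":[0,0,-0.144],"translation":[0,0,0],"hand":0},{"dr":[0,0,-0.144],"translation":[0,0,0],"hand":0},{"dr":[0,0,-0.144],"translation":[0,0,0],"hand":0},{"dr":[0,0,-0.144],"translation":[0,0,0],"hand":0},{"dr":[0,0,-0.144],"translation":[0,0,0],"hand":0},{"dr":[0,0,-0.144],"translation":[0,0,0],"hand":0},{"dr":[0,0,-0.14],"translation":[0,0,0],"hand":0},{"dr":[0,0,0],"translation":[0,0,0],"hand":0}]' 40
cat > look.py <<'E'
import sys
from h import *
n=sys.argv[1];c=cam('wrist',n+'.png');P=cloud(c);np.savez(n+'.npz',P=P,im=c['image'])
a=list(map(float,sys.argv[2:]))
for i in range(0,len(a),2): print(rect(P,a[i],a[i+1],rad=.08))
E
python3 look.py w2 .647 .053 .469 .057 .67 -.052; python3 go.py .647 .053 .012 192
```

```text
clock: 8.55
tcp_pos: [0.64, 0.0195, 0.218]
tcp_rot: [0.327, -3.124, -0.001]
ft_force: [-0.1, -0.2, -0.7]
opening: 0.0853
(array([0.6478, 0.0514]), array([0.063 , 0.0447]), np.float32(11.3), 1703, np.float64(0.0431))
(array([0.4953, 0.0594]), array([0.0452, 0.0258]), np.float32(98.4), 1215, np.float64(0.043))
(array([ 0.6705, -0.0535]), array([0.105, 0.045]), np.float32(0.0), 3098, np.float64(0.0429))
tcp [0.64   0.0195 0.218 ] yaw -168.23 clk 8.6 F [-0.1 -0.1 -0.2] op 0.0852
shift first [-0.0138  0.0313  0.206 ]  turn [ 0.    -0.001 -0.004]  shift after turn [-0.0138  0.0313  0.206 ] rows 4.176564565076863 0.0270695220158062
```

View pics/w2.png

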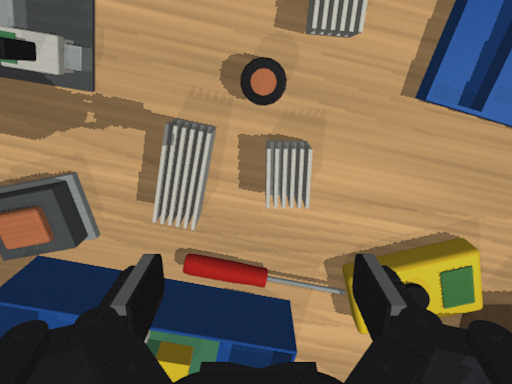

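```bash
python3 -m pendant '[{"dr":[0,0,0.008],"translation":[-0.014,0.03,0.03],"hand":0},{"dr":[0,0,0],"translation":[0,0,0.045],"hand":0},{"dr":[0,0,0],"translation":[0,0,0.045],"hand":0},{"dr":[0,0,0],"translation":[0,0,0.045],"hand":0},{"dr":[0,0,0],"translation":[0,0,0.039],"hand":0},{"dr":[0,0,0],"translation":[0,0,0],"hand":0},{"dr":[0,0,0],"translation":[0,0,0],"hand":1},{"dr":[0,0,0],"translation":[0,0,0],"hand":1},{"dr":[0,0,0],"translation":[0,0,0],"hand":1},{"dr":[0,0,0],"translation":[0,0,0],"hand":1},{"dr":[0,0,0],"translation":[0,0,0],"hand":1},{"dr":[0,0,0],"translation":[0,0,0],"hand":1},{"dr":[0,0,0],"translation":[0,0,0],"hand":1}]' 60
python3 go.py .647 .053 .1 192
```

```text
clock: 9.9
tcp_pos: [0.6497, 0.0525, 0.0173]
tcp_rot: [-0.314, 3.121, -0.001]
ft_force: [-0.3, 0.1, 6.0]
opening: 0.0433
tcp [0.6497 0.0525 0.0173] yaw -168.52 clk 9.9 F [-0.3  0.1  6. ] op 0.0433
shift first [ 0.0021  0.0009 -0.0827]  turn [-0.001  0.005 -0.009]  shift after turn [ 0.0025  0.001  -0.0827] rows 1.6544482982092825 0.06916211840640678
```

```bash
python3 -m pendant '[{"dr":[0,0,0],"translation":[0,0,-0.04],"hand":1},{"dr":[0,0,0],"translation":[0,0,-0.045],"hand":1},{"dr":[0,0,0],"translation":[0,0,-0.045],"hand":1},{"dr":[0,0,0],"translation":[0,0,0],"hand":1}]' 60
python3 go.py .524 -.3295 .10 93
```

```text
clock: 10.3
tcp_pos: [0.6518, 0.0537, 0.1526]
tcp_rot: [-0.313, 3.113, -0.0]
ft_force: [0.9, -0.1, -1.5]
opening: 0.0432
tcp [0.6518 0.0537 0.1526] yaw -168.5 clk 10.3 F [ 0.9 -0.1 -1.5] op 0.0432
shift first [ 0.2023 -0.35    0.0505]  turn [0.01  0.011 1.719]  shift after turn [-0.376  -0.1477  0.0526] rows 8.147754008392033 11.538035315575812
```

```bash
python3 -m pendant '[{"dr":[0,0,0],"translation":[0.0225,-0.039,0],"hand":1},{"dr":[0,0,0],"translation":[0.0225,-0.039,0],"hand":1},{"dr":[0,0,0],"translation":[0.0225,-0.039,0],"hand":1},{"dr":[0,0,0],"translation":[0.0225,-0.039,0],"hand":1},{"dr":[0,0,0],"translation":[0.0225,-0.039,0],"hand":1},{"dr":[0,0,0],"translation":[0.0225,-0.039,0],"hand":1},{"dr":[0,0,0],"translation":[0.0225,-0.039,0],"hand":1},{"dr":[0,0,0],"translation":[0.0225,-0.039,0],"hand":1},{"dr":[0,0,0],"translation":[0.0225,-0.039,0],"hand":1},{"dr":[0,0,0],"translation":[0,0,0],"hand":1}]' 60
python3 -m pendant '[{"dr":[0,0,0.1433],"translation":[0,0,0],"hand":1},{"dr":[0,0,0.1433],"translation":[0,0,0],"hand":1},{"dr":[0,0,0.1433],"translation":[0,0,0],"hand":1},{"dr":[0,0,0.1433],"translation":[0,0,0],"hand":1},{"dr":[0,0,0.1433],"translation":[0,0,0],"hand":1},{"dr":[0,0,0.1433],"translation":[0,0,0],"hand":1},{"dr":[0,0,0.1433],"translation":[0,0,0],"hand":1},{"dr":[0,0,0.1433],"translation":[0,0,0],"hand":1},{"dr":[0,0,0.1433],"translation":[0,0,0],"hand":1},{"dr":[0,0,0.1433],"translation":[0,0,0],"hand":1},{"dr":[0,0,0.1433],"translation":[0,0,0],"hand":1},{"dr":[0,0,0.1433],"translation":[0,0,0],"hand":1},{"dr":[0,0,0],"translation":[0,0,0],"hand":1}]' 60
python3 go.py .524 -.3295 .025 93; python3 look.py w3 .524 -.3295
```

```text
clock: 11.3
tcp_pos: [0.5151, -0.3411, 0.1437]
tcp_rot: [0.296, -3.125, 0.007]
ft_force: [-0.3, -0.4, -2.0]
opening: 0.0431
clock: 12.6
tcp_pos: [0.5193, -0.3317, 0.1446]
tcp_rot: [2.162, 2.278, -0.001]
ft_force: [-0.7, 0.8, -1.1]
opening: 0.0431
tcp [ 0.5193 -0.3317  0.1446] yaw 92.99 clk 12.6 F [-0.7  0.8 -1.1] op 0.0431
shift first [0.002  0.0048 0.1196]  turn [ 0.     0.001 -0.   ]  shift after turn [0.0019 0.0048 0.1196] rows 2.3949384795338338 0.0052659391548930245
(array([ 0.582, -0.375]), array([0.016, 0.015]), np.float32(0.0), 227, np.float64(0.0346))
```

View pics/w3.png

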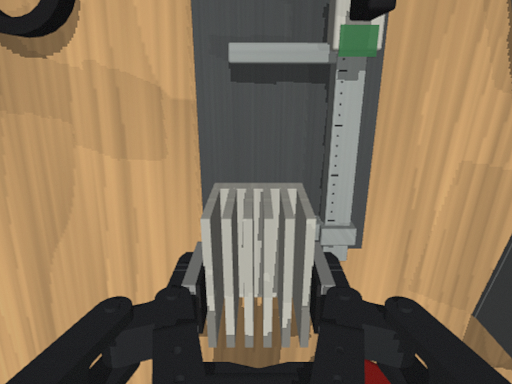

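```bash
python3 -m pendant '[{"dr":[0,0,0],"translation":[0.001,0.0025,0.03],"hand":1},{"dr":[0,0,0],"translation":[0.001,0.0025,0.03],"hand":1},{"dr":[0,0,0],"translation":[0,0,0.03],"hand":1},{"dr":[0,0,0],"translation":[0,0,0.018],"hand":1},{"dr":[0,0,0],"translation":[0,0,0.006],"hand":1},{"dr":[0,0,0],"translation":[0,0,0.004],"hand":1},{"dr":[0,0,0],"translation":[0,0,0],"hand":1},{"dr":[0,0,0],"translation":[0,0,0],"hand":1}]' 60
python3 go.py .524 -.3295 .025 93
```

```text
clock: 13.45
tcp_pos: [0.5249, -0.3302, 0.0274]
tcp_rot: [2.161, 2.278, 0.001]
ft_force: [0.1, -0.7, -1.6]
opening: 0.043
tcp [ 0.5249 -0.3302  0.0274] yaw 93.03 clk 13.45 F [ 0.1 -0.7 -1.6] op 0.043
shift first [ 0.0007 -0.0009  0.0024]  turn [0.002 0.001 0.   ]  shift after turn [ 0.0007 -0.0009  0.0024] rows 0.05381714408588661 0.013142050872913327
```

```bash
python3 -m pendant '[{"dr":[0,0,0],"translation":[0,0,0.002],"hand":1},{"dr":[0,0,0],"translation":[0,0,0.002],"hand":1},{"dr":[0,0,0],"translation":[0,0,0],"hand":1}]' 60; python3 -m pendant '[{"dr":[0,0,0],"translation":[0,0,0],"hand":0.3},{"dr":[0,0,0],"translation":[0,0,0],"hand":0.3},{"dr":[0,0,0],"translation":[0,0,0],"hand":0.3},{"dr":[0,0,0],"translation":[0,0,0],"hand":0.3},{"dr":[0,0,0],"translation":[0,0,-0.02],"hand":0.3},{"dr":[0,0,0],"translation":[0,0,-0.04],"hand":0.3},{"dr":[0,0,0],"translation":[0,0,-0.045],"hand":0},{"dr":[0,0,0],"translation":[0,0,-0.045],"hand":0},{"dr":[0,0,0],"translation":[0,0,0],"hand":0}]' 60
python3 look.py w4 .524 -.3295; python3 - <<'E'
from h import *
z=np.load('w4.npz');P=z['P'];q=P.reshape(-1,3);q=q[np.isfinite(q[:,0])]
m=(q[:,2]>.07)&(q[:,2]<.095)&(abs(q[:,0]-.58)<.05)&(q[:,1]<-.1);p=q[m];print('post',cv2.minAreaRect(p[:,:2].astype(np.float32)))
m=(q[:,2]>.042)&(q[:,2]<.056)&(abs(q[:,0]-.525)<.05)&(abs(q[:,1]+.33)<.06);p=q[m];print('sink',cv2.minAreaRect(p[:,:2].astype(np.float32)),np.median(p[:,2]))
E
python3 go.py .58 -.207 .054 93
```

```text
clock: 13.75
tcp_pos: [0.5247, -0.3301, 0.0234]
tcp_rot: [2.161, 2.278, -0.0]
ft_force: [-0.0, 0.4, 4.0]
opening: 0.0431
clock: 14.65
tcp_pos: [0.5281, -0.3316, 0.1794]
tcp_rot: [2.154, 2.27, 0.004]
ft_force: [1.3, -0.5, 0.5]
opening: 0.0853
(array([ 0.5231, -0.3294]), array([0.0626, 0.0446]), np.float32(93.1), 2276, np.float64(0.0491))
post ((0.5901433825492859, -0.35618507862091064), (0.03701457381248474, 0.31627240777015686), 7.797854423522949)
sink ((0.5235852599143982, -0.3289570212364197), (0.044041913002729416, 0.06216203793883324), 2.8862767219543457) 0.049334830430302914
tcp [ 0.5262 -0.3308  0.1761] yaw 92.99 clk 14.7 F [ 0.1 -0.4 -1.2] op 0.0854
shift first [0.1214 0.0594 0.1219]  turn [ 0.006  0.004 -0.   ]  shift after turn [0.1208 0.0602 0.1221] rows 3.6402672236951017 0.049195403535188746
```

View pics/w4.png

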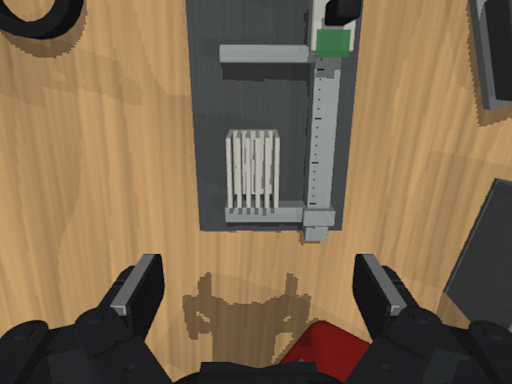

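```bash
python3 -m pendant '[{"dr":[0,0,0],"translation":[0.041,0.02,0],"hand":0},{"dr":[0,0,0],"translation":[0.04,0.02,0],"hand":0},{"dr":[0,0,0],"translation":[0.04,0.019,0],"hand":0},{"dr":[0,0,0],"translation":[0,0,0.03],"hand":0},{"dr":[0,0,0],"translation":[0,0,0],"hand":0}]' 20
python3 - <<'E'
from h import *
P=cloud(cam('wrist','w5.png'));q=P.reshape(-1,3);q=q[np.isfinite(q[:,0])]
m=(q[:,2]>.074)&(q[:,2]<.09)&(abs(q[:,0]-.58)<.03)&(abs(q[:,1]+.206)<.04);p=q[m];print('post',cv2.minAreaRect(p[:,:2].astype(np.float32)),len(p))
E
python3 go.py .58 -.207 .056 93
```

```text
clock: 15.2
tcp_pos: [0.5741, -0.2034, 0.1378]
tcp_rot: [-2.153, -2.277, 0.006]
ft_force: [-0.6, -0.5, -1.5]
opening: 0.0857
post ((0.5801085829734802, -0.20241859555244446), (0.015660978853702545, 0.015659313648939133), 3.36771559715271) 610
tcp [ 0.5746 -0.2055  0.1395] yaw 93.03 clk 15.25 F [ 0.5 -1.5  0.9] op 0.0855
shift first [-0.002   0.0058  0.0834]  turn [-0.006 -0.002  0.   ]  shift after turn [-0.0018  0.0053  0.0835] rows 1.6728596100863475 0.04296984217689178
```

```bash
python3 -m pendant '[{"dr":[0,0,0],"translation":[0.003,0.0055,0.03],"hand":0},{"dr":[0,0,0],"translation":[0,0,0.03],"hand":0},{"dr":[0,0,0],"translation":[0,0,0.0235],"hand":0},{"dr":[0,0,0],"translation":[0,0,0],"hand":0.5},{"dr":[0,0,0],"translation":[0,0,0],"hand":1},{"dr":[0,0,0],"translation":[0,0,0],"hand":1},{"dr":[0,0,0],"translation":[0,0,0],"hand":1},{"dr":[0,0,0],"translation":[0,0,0],"hand":1},{"dr":[0,0,0],"translation":[0,0,0],"hand":1},{"dr":[0,0,0],"translation":[0,0,-0.001],"hand":1}]' 20
python3 go.py .5834 -.2685 .056 93
```

```text
clock: 16.25
tcp_pos: [0.581, -0.2032, 0.0604]
tcp_rot: [-2.163, -2.278, 0.003]
ft_force: [-2.3, -1.4, -2.8]
opening: 0.0153
tcp [ 0.581  -0.2032  0.0604] yaw 92.96 clk 16.25 F [-2.3 -1.4 -2.8] op 0.0153
shift first [-0.0653 -0.0009  0.0044]  turn [-0.002  0.001 -0.001]  shift after turn [-0.0653 -0.001   0.0044] rows 1.3090718616134747 0.01467488542382362
```

```bash
python3 -m pendant '[{"dr":[0,0,0],"translation":[-0.01,0,0],"hand":1},{"dr":[0,0,0],"translation":[-0.015,0,0],"hand":1},{"dr":[0,0,0],"translation":[-0.015,0,0],"hand":1},{"dr":[0,0,0],"translation":[-0.01,0,0],"hand":1},{"dr":[0,0,0],"translation":[-0.005,0,0],"hand":1},{"dr":[0,0,0],"translation":[0,0,0],"hand":1},{"dr":[0,0,0],"translation":[0,0,0],"hand":1},{"dr":[0,0,0],"translation":[0,0,0],"hand":1}]' 20
python3 go.py .5834 -.2685 .056 93
python3 -m pendant '[{"dr":[0,0,0],"translation":[-0.002,0,0],"hand":1},{"dr":[0,0,0],"translation":[-0.002,0,0],"hand":1},{"dr":[0,0,0],"translation":[-0.002,0,0],"hand":1},{"dr":[0,0,0],"translation":[0,0,0],"hand":1}]' 20;
```

```text
clock: 17.05
tcp_pos: [0.5838, -0.2588, 0.0603]
tcp_rot: [-2.163, -2.277, 0.004]
ft_force: [-5.5, -1.7, 4.4]
opening: 0.0154
tcp [ 0.5838 -0.2588  0.0603] yaw 92.94 clk 17.05 F [-5.5 -1.7  4.4] op 0.0154
shift first [-0.0097 -0.0009  0.0043]  turn [-0.002  0.001 -0.001]  shift after turn [-0.0097 -0.0009  0.0043] rows 0.21264957205163018 0.01802259855175244
clock: 17.45
tcp_pos: [0.5841, -0.264, 0.0603]
tcp_rot: [-2.162, -2.277, 0.003]
ft_force: [-5.3, 0.3, 5.9]
opening: 0.0157
```

```bash
for i in 1 2 3; do python3 -m pendant '[{"dr":[0,0,0],"translation":[-0.0015,0,0],"hand":1},{"dr":[0,0,0],"translation":[0,0,0],"hand":1},{"dr":[0,0,0],"translation":[0,0,0],"hand":1}]' 20 | grep -E 'tcp_pos|ft'; done
```

```text
tcp_pos: [0.5841, -0.2653, 0.0603]
ft_force: [-6.1, 0.6, 5.2]
tcp_pos: [0.5842, -0.2667, 0.0603]
ft_force: [-6.4, 0.5, 6.0]
tcp_pos: [0.5843, -0.2682, 0.0603]
ft_force: [-5.6, 1.1, 6.1]
```

```bash
for i in 1 2; do python3 -m pendant '[{"dr":[0,0,0],"translation":[-0.001,0,0],"hand":1},{"dr":[0,0,0],"translation":[0,0,0],"hand":1},{"dr":[0,0,0],"translation":[0,0,0],"hand":1}]' 20 | grep -E 'tcp_pos|ft'; done
```

```text
tcp_pos: [0.5843, -0.2692, 0.0603]
ft_force: [-6.7, 1.2, 6.6]
tcp_pos: [0.5844, -0.2701, 0.0603]
ft_force: [-5.9, 0.7, 5.8]
```

```bash
for i in 1 2; do python3 -m pendant '[{"dr":[0,0,0],"translation":[-0.0005,0.0005,0],"hand":1},{"dr":[0,0,0],"translation":[-0.0005,0.0005,0],"hand":1},{"dr":[0,0,0],"translation":[0,0,0],"hand":1},{"dr":[0,0,0],"translation":[0,0,0],"hand":1}]' 20 | grep -E 'tcp_pos|ft'; done
python3 - <<'E'
from h import *
c=cam('wrist','w6.png');P=cloud(c)
im=c['image'];cv2.imwrite('pics/w6c.png',cv2.resize(im[120:,130:380],None,fx=2.2,fy=2.2)[:,:,::-1])
E
```

```text
tcp_pos: [0.5845, -0.2713, 0.0603]
ft_force: [-8.1, 1.3, 7.8]
tcp_pos: [0.5845, -0.2716, 0.0603]
ft_force: [-11.7, 2.8, 10.8]
```

View pics/w6c.png

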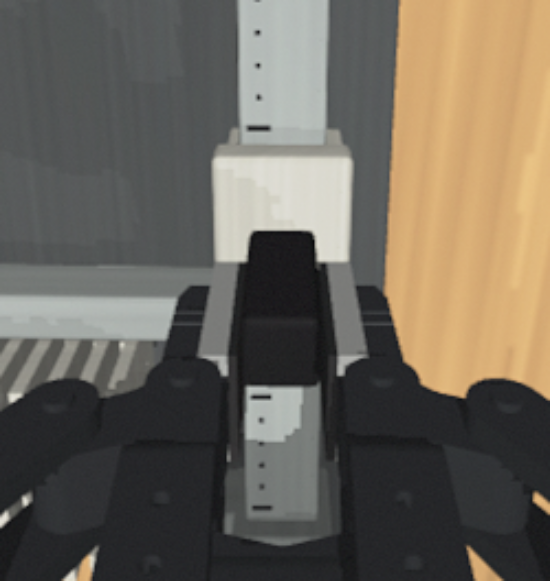

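```bash
for i in 1 2; do python3 -m pendant '[{"dr":[0,0,0],"translation":[-0.0005,-0.001,0],"hand":1},{"dr":[0,0,0],"translation":[0,0,0],"hand":1},{"dr":[0,0,0],"translation":[0,0,0],"hand":1},{"dr":[0,0,0],"translation":[0,0,0],"hand":1}]' 20 | grep -E 'tcp_pos|ft|rot'; done
python3 - <<'E'
from h import *
P=cloud(cam('wrist'));q=P.reshape(-1,3);q=q[np.isfinite(q[:,0])]
# jaw bar: z .02-.03, y in range
m=(q[:,2]>.022)&(q[:,2]<.032)&(q[:,0]>.48)&(q[:,0]<.55)&(q[:,1]>-.33)&(q[:,1]<-.27);p=q[m]
o=[]
for x in np.arange(.49,.55,.006):
    k=p[abs(p[:,0]-x)<.004]
    if len(k)>5:o.append([x,k[:,1].max(),k[:,1].min()])
o=np.array(o);print(o.round(4));print('jaw back yaw',np.degrees(np.arctan(np.polyfit(o[:,0],o[:,1],1)[0])))
E
```

```text
tcp_pos: [0.5845, -0.2717, 0.0603]
tcp_rot: [-2.16, -2.275, 0.004]
ft_force: [-9.4, 3.3, 8.9]
tcp_pos: [0.5844, -0.2717, 0.0603]
tcp_rot: [-2.16, -2.277, 0.002]
ft_force: [-6.9, 4.0, 7.9]
[[ 0.496  -0.2937 -0.3081]
 [ 0.502  -0.2935 -0.316 ]
 [ 0.508  -0.2933 -0.316 ]
 [ 0.514  -0.2933 -0.3161]
 [ 0.52   -0.2928 -0.3172]
 [ 0.526  -0.2928 -0.3178]
 [ 0.532  -0.2924 -0.3178]
 [ 0.538  -0.2921 -0.3188]
 [ 0.544  -0.2924 -0.3229]
 [ 0.55   -0.2921 -0.3059]]
jaw back yaw 1.7883984906329735
```

```bash
python3 -m pendant '[{"dr":[0,0,0],"translation":[0.0008,0,0],"hand":1},{"dr":[0,0,0],"translation":[0,0,0],"hand":1},{"dr":[0,0,0],"translation":[0,0,0],"hand":1},{"dr":[0,0,0],"translation":[0,0,0],"hand":1},{"dr":[0,0,0],"translation":[0.005,-0.001,0],"hand":1},{"dr":[0,0,0],"translation":[0.01,0,0],"hand":1},{"dr":[0,0,0],"translation":[0.015,0,0],"hand":1},{"dr":[0,0,0],"translation":[0.015,0,0],"hand":1},{"dr":[0,0,0],"translation":[0.015,0,0],"hand":1},{"dr":[0,0,0],"translation":[0.008,0,0],"hand":1},{"dr":[0,0,0],"translation":[0,0,0],"hand":1},{"dr":[0,0,0],"translation":[0,0,0],"hand":1},{"dr":[0,0,0],"translation":[0,0,0],"hand":0},{"dr":[0,0,0],"translation":[0,0,0],"hand":0},{"dr":[0,0,0],"translation":[0,0,0],"hand":0},{"dr":[0,0,0],"translation":[0,0,0],"hand":0},{"dr":[0,0,0],"translation":[0,0,-0.03],"hand":0},{"dr":[0,0,0],"translation":[0,0,-0.045],"hand":0},{"dr":[0,0,0],"translation":[0,0,-0.045],"hand":0}]' 20; python3 go.py .524 -.338 .17 93
```

```text
clock: 22.55
tcp_pos: [0.5808, -0.204, 0.1804]
tcp_rot: [-2.161, -2.278, 0.0]
ft_force: [1.5, -0.6, -0.7]
opening: 0.0852
tcp [ 0.5808 -0.204   0.1804] yaw 93.0 clk 22.55 F [ 1.5 -0.6 -0.7] op 0.0852
shift first [-0.1309 -0.0637  0.0103]  turn [-0.001 -0.001  0.   ]  shift after turn [-0.1309 -0.0637  0.0104] rows 2.9183957948924735 0.011539291330076605
```

```bash
python3 -m pendant '[{"dr":[0,0,0],"translation":[-0.044,-0.021,0],"hand":0},{"dr":[0,0,0],"translation":[-0.044,-0.021,0],"hand":0},{"dr":[0,0,0],"translation":[-0.043,-0.021,0],"hand":0},{"dr":[0,0,0],"translation":[0,0,0],"hand":0},{"dr":[0,0,0],"translation":[0,0,0],"hand":0.3}]' 60; python3 look.py w7 .524 -.338; python3 go.py .524 -.338 .027 93
```

```text
clock: 23.05
tcp_pos: [0.5243, -0.3399, 0.1795]
tcp_rot: [-2.167, -2.275, -0.0]
ft_force: [0.6, 1.2, -0.3]
opening: 0.0735
(array([ 0.5231, -0.3393]), array([0.063 , 0.0447]), np.float32(92.2), 2354, np.float64(0.0491))
tcp [ 0.5253 -0.338   0.1796] yaw 92.98 clk 23.1 F [0.2 0.6 0.6] op 0.0664
shift first [-1.000e-04 -1.400e-03  1.526e-01]  turn [ 0.    -0.001 -0.   ]  shift after turn [ 1.000e-04 -1.300e-03  1.526e-01] rows 3.0523208875276664 0.006802281848539771
```

```bash
python3 -m pendant '[{"dr":[0,0,0],"translation":[0,-0.001,0.04],"hand":0.3},{"dr":[0,0,0],"translation":[0,0,0.045],"hand":0.3},{"dr":[0,0,0],"translation":[0,0,0.04],"hand":0.3},{"dr":[0,0,0],"translation":[0,0,0.027],"hand":0.3},{"dr":[0,0,0],"translation":[0,0,0],"hand":0.3},{"dr":[0,0,0],"translation":[0,0,0],"hand":1},{"dr":[0,0,0],"translation":[0,0,0],"hand":1},{"dr":[0,0,0],"translation":[0,0,0],"hand":1},{"dr":[0,0,0],"translation":[0,0,0],"hand":1}]' 70;  python3 go.py .524 -.338 .17 93; python3 -m pendant '[{"dr":[0,0,0],"translation":[0,0,-0.03],"hand":1},{"dr":[0,0,0],"translation":[0,0,-0.045],"hand":1},{"dr":[0,0,0],"translation":[0,0,-0.045],"hand":1},{"dr":[0,0,0],"translation":[0,0,-0.03],"hand":1},{"dr":[0,0,0],"translation":[0,0,0],"hand":1}]' 70
python3 - <<'E'
# tray fit: yaw from scene+side clouds using edges via least-squares rectangle
from h import *
for n in('scene','side'):
    P=np.load(n+'0.npz')['P'];q=P.reshape(-1,3)
    m=(q[:,2]>.0185)&(q[:,2]<.03)&(abs(q[:,0]-.49)<.09)&(abs(q[:,1]-.29)<.14);q=q[m]
    for z in (3,): print(n,len(q),np.median(q[:,2]))
E
python3 go.py .53 .27 .19 180
```

```text
clock: 24.0
tcp_pos: [0.5258, -0.3373, 0.0294]
tcp_rot: [2.16, 2.279, 0.003]
ft_force: [1.9, 5.0, 2.1]
opening: 0.0421
tcp [ 0.5258 -0.3373  0.0294] yaw 93.06 clk 24.0 F [1.9 5.  2.1] op 0.0421
shift first [-0.0006 -0.0014 -0.1406]  turn [ 0.003 -0.     0.001]  shift after turn [-0.0006 -0.0018 -0.1406] rows 2.8114804467821917 0.020551108808376038
clock: 24.5
tcp_pos: [0.5269, -0.3412, 0.1843]
tcp_rot: [2.156, 2.269, 0.001]
ft_force: [0.5, -0.3, -1.0]
opening: 0.0425
scene 1093 0.02448441292250935
side 1927 0.022997472638882504
tcp [ 0.5269 -0.3412  0.1843] yaw 92.94 clk 24.5 F [ 0.5 -0.3 -1. ] op 0.0425
shift first [ 0.6102  0.0345 -0.0102]  turn [ 1.000e-03  1.300e-02 -1.519e+00]  shift after turn [-0.0031  0.6112 -0.0057] rows 12.224590711583664 10.198045443074266
```

```bash
python3 -m pendant '[{"dr":[0,0,0],"translation":[0.047,0.0027,-0.001],"hand":1},{"dr":[0,0,0],"translation":[0.047,0.0027,-0.001],"hand":1},{"dr":[0,0,0],"translation":[0.047,0.0027,-0.001],"hand":1},{"dr":[0,0,0],"translation":[0.047,0.0027,-0.001],"hand":1},{"dr":[0,0,0],"translation":[0.047,0.0027,-0.001],"hand":1},{"dr":[0,0,0],"translation":[0.047,0.0027,-0.001],"hand":1},{"dr":[0,0,0],"translation":[0.047,0.0027,-0.001],"hand":1},{"dr":[0,0,0],"translation":[0.047,0.0027,-0.001],"hand":1},{"dr":[0,0,0],"translation":[0.047,0.0027,-0.001],"hand":1},{"dr":[0,0,0],"translation":[0.047,0.0027,-0.001],"hand":1},{"dr":[0,0,0],"translation":[0.047,0.0027,-0.001],"hand":1},{"dr":[0,0,0],"translation":[0.047,0.0027,-0.001],"hand":1},{"dr":[0,0,0],"translation":[0.046,0.0027,-0.001],"hand":1}]' 70
python3 -m pendant '[{"dr":[0,0,-0.145],"translation":[0,0,0],"hand":1},{"dr":[0,0,-0.145],"translation":[0,0,0],"hand":1},{"dr":[0,0,-0.145],"translation":[0,0,0],"hand":1},{"dr":[0,0,-0.145],"translation":[0,0,0],"hand":1},{"dr":[0,0,-0.145],"translation":[0,0,0],"hand":1},{"dr":[0,0,-0.145],"translation":[0,0,0],"hand":1},{"dr":[0,0,-0.145],"translation":[0,0,0],"hand":1},{"dr":[0,0,-0.145],"translation":[0,0,0],"hand":1},{"dr":[0,0,-0.145],"translation":[0,0,0],"hand":1},{"dr":[0,0,-0.145],"translation":[0,0,0],"hand":1},{"dr":[0,0,0],"translation":[0,0,0],"hand":1},{"dr":[0,0,0],"translation":[0,0,0],"hand":1}]' 70
python3 look.py w8;python3 go.py .53 .27 .19 176.5
```

```text
clock: 25.8
tcp_pos: [0.5275, 0.2735, 0.1905]
tcp_rot: [2.163, 2.277, -0.0]
ft_force: [0.9, -0.4, -0.9]
opening: 0.0424
clock: 27.0
tcp_pos: [0.5275, 0.2718, 0.1903]
tcp_rot: [-0.114, -3.139, 0.001]
ft_force: [-0.3, 0.2, -1.3]
opening: 0.0424
tcp [0.5275 0.2719 0.1905] yaw 175.87 clk 27.05 F [-0.7 -0.3 -1.4] op 0.0429
shift first [-0.0026 -0.0018  0.0005]  turn [-0.001  0.    -0.011]  shift after turn [-0.0026 -0.0018  0.0005] rows 0.06376777661660653 0.0742092274631662
```

View pics/w8.png

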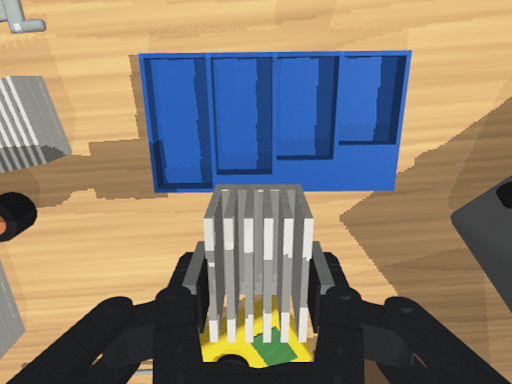

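```bash
cat > tray.py <<'E'
import sys
from h import *
P=np.load(sys.argv[1])['P'];q=P.reshape(-1,3);q=q[np.isfinite(q[:,0])]
m=(q[:,2]>.0195)&(q[:,2]<.029)&(abs(q[:,0]-.49)<.09)&(abs(q[:,1]-.29)<.15);q=q[m]
rx=cv2.minAreaRect(q[:,:2].astype(np.float32));print(rx,len(q))
o=[]
for y in np.arange(.2,.39,.01):
    k=q[abs(q[:,1]-y)<.005];
    if len(k):o.append([y,k[:,0].min()])
f=np.polyfit(*np.array(o).T,1);o=np.array(o);g=abs(o[:,1]-np.polyval(f,o[:,0]))<.002;f=np.polyfit(*o[g].T,1)
yaw=-np.arctan(f[0]);ex=np.array([np.cos(yaw),np.sin(yaw)]);ey=np.array([-ex[1],ex[0]])
c=np.array(rx[0]);t=(q[:,:2]-c);a=t@ex;b=t@ey
c2=c+ex*(a.min()+a.max())/2+ey*(b.min()+b.max())/2
print('near-edge yaw',np.degrees(yaw),'extent',np.ptp(a),np.ptp(b),'ctr',c2.round(4))
for i,L in enumerate((78,92,106,120)):
    lx=-.060+L/2000;ly=.087-.058*i
    print('cell',i,(c2+ex*lx+ey*ly).round(4))
E
python3 tray.py w8.npz
```

```text
((0.49025070667266846, 0.2891317307949066), (0.23673082888126373, 0.12849564850330353), 86.36257934570312) 9901
near-edge yaw -3.641630810806779 extent 0.12849323910336194 0.23673563771748174 ctr [0.4902 0.2891]
cell 0 [0.4748 0.3773]
cell 1 [0.4781 0.319 ]
cell 2 [0.4814 0.2606]
cell 3 [0.4847 0.2023]
```

```bash
python3 go.py .473 .3773 .06 176.4
```

```text
tcp [0.5275 0.2719 0.1905] yaw 175.87 clk 27.05 F [-0.7 -0.3 -1.4] op 0.0429
shift first [0.062  0.1012 0.1304]  turn [-0.001  0.    -0.009]  shift after turn [0.061  0.1017 0.1305] rows 3.527020862198634 0.06251157973891383
```

```bash
python3 -m pendant '[{"dr":[0,0,-0.009],"translation":[0,0,0],"hand":1},{"dr":[0,0,0],"translation":[0.02,0.034,0],"hand":1},{"dr":[0,0,0],"translation":[0.02,0.034,0],"hand":1},{"dr":[0,0,0],"translation":[0.021,0.0337,0.02],"hand":1},{"dr":[0,0,0],"translation":[0,0,0.04],"hand":1},{"dr":[0,0,0],"translation":[0,0,0.04],"hand":1},{"dr":[0,0,0],"translation":[0,0,0.03],"hand":1},{"dr":[0,0,0],"translation":[0,0,0],"hand":1},{"dr":[0,0,0],"translation":[0,0,0],"hand":1}]' 70; python3 go.py .473 .3773 .0285 176.4
```

```text
clock: 27.95
tcp_pos: [0.4725, 0.3782, 0.0613]
tcp_rot: [-0.094, -3.14, -0.0]
ft_force: [0.9, 1.0, 0.3]
opening: 0.0425
tcp [0.4725 0.3782 0.0613] yaw 176.59 clk 27.95 F [0.9 1.  0.3] op 0.0425
shift first [-0.0006 -0.0009  0.0328]  turn [ 0.    -0.     0.003]  shift after turn [-0.0006 -0.0009  0.0328] rows 0.6554478088748602 0.022048219967476572
```

```bash
python3 -m pendant '[{"dr":[0,0,0],"translation":[-0.0005,-0.001,0.015],"hand":1},{"dr":[0,0,0],"translation":[0,0,0.012],"hand":1},{"dr":[0,0,0],"translation":[0,0,0.006],"hand":1},{"dr":[0,0,0],"translation":[0,0,0.001],"hand":1},{"dr":[0,0,0],"translation":[0,0,0],"hand":1}]' 70; python3 go.py .473 .3773 .0275 176.4;  python3 -m pendant '[{"dr":[0,0,0],"translation":[0,0,0],"hand":0.3},{"dr":[0,0,0],"translation":[0,0,0],"hand":0.3},{"dr":[0,0,0],"translation":[0,0,0],"hand":0.3},{"dr":[0,0,0],"translation":[0,0,-0.01],"hand":0.3},{"dr":[0,0,0],"translation":[0,0,-0.03],"hand":0.3},{"dr":[0,0,0],"translation":[0,0,-0.045],"hand":0},{"dr":[0,0,0],"translation":[0,0,-0.045],"hand":0},{"dr":[0,0,0],"translation":[0,0,-0.045],"hand":0},{"dr":[0,0,0],"translation":[0,0,0],"hand":0}]' 70; python3 look.py w9 .475 .377 .469 .057; python3 go.py .469 .057 .2 187
```

```text
clock: 28.45
tcp_pos: [0.4731, 0.3763, 0.027]
tcp_rot: [0.094, 3.14, -0.001]
ft_force: [-1.4, -1.7, 2.4]
opening: 0.0424
tcp [0.4731 0.3763 0.027 ] yaw 176.57 clk 28.45 F [-1.4 -1.7  2.4] op 0.0424
shift first [ 0.0002  0.001  -0.0005]  turn [-0.001  0.     0.003]  shift after turn [ 0.0002  0.001  -0.0005] rows 0.023051503477108236 0.02108277573885273
clock: 29.35
tcp_pos: [0.4749, 0.38, 0.2092]
tcp_rot: [0.093, 3.131, 0.012]
ft_force: [-0.2, 1.3, 0.1]
opening: 0.0853
(array([0.4738, 0.3754]), array([0.0635, 0.0445]), np.float32(177.5), 1670, np.float64(0.0473))
tcp [0.4741 0.3783 0.2059] yaw 176.6 clk 29.4 F [-0.3 -0.6 -0.7] op 0.0853
shift first [-0.014  -0.3211  0.0046]  turn [ 0.004  0.006 -0.182]  shift after turn [ 0.0442 -0.3183  0.0059] rows 6.427825777596475 1.219596177901972Traceback (most recent call last):
  File "look.py", line 5, in <module>
    for i in range(0,len(a),2): print(rect(P,a[i],a[i+1],rad=.08))
                                      ~~~~^^^^^^^^^^^^^^^^^^^^^^^
  File "h.py", line 28, in rect
    n,l,st,ce=cv2.connectedComponentsWithStats(g);k=1+np.argmin(np.hypot(*(ce[1:]-100).T))
                                                      ~~~~~~~~~^^^^^^^^^^^^^^^^^^^^^^^^^^^
    return _wrapfunc(a, 'argmin', axis=axis, out=out, **kwds)
    return bound(*args, **kwds)
ValueError: attempt to get argmin of an empty sequence
```

```bash
python3 -m pendant '[{"dr":[0,0,-0.091],"translation":[0,0,0],"hand":0},{"dr":[0,0,-0.091],"translation":[0,0,0],"hand":0},{"dr":[0,0,0],"translation":[0.006,-0.0455,0],"hand":0},{"dr":[0,0,0],"translation":[0.006,-0.0455,0],"hand":0},{"dr":[0,0,0],"translation":[0.006,-0.0455,0],"hand":0},{"dr":[0,0,0],"translation":[0.006,-0.0455,0],"hand":0},{"dr":[0,0,0],"translation":[0.006,-0.0455,0],"hand":0},{"dr":[0,0,0],"translation":[0.006,-0.0455,0],"hand":0},{"dr":[0,0,0],"translation":[0.006,-0.0455,0],"hand":0},{"dr":[0,0,0],"translation":[0,0,0],"hand":0},{"dr":[0,0,0],"translation":[0,0,0],"hand":0}]' 40; python3 look.py w10 .469 .057;  python3 go.py .469 .057 .017 187
```

```text
clock: 30.5
tcp_pos: [0.4696, 0.0538, 0.201]
tcp_rot: [0.187, -3.135, 0.0]
ft_force: [-0.6, 1.1, 0.3]
opening: 0.0856
(array([0.47  , 0.0557]), array([0.0773, 0.0448]), np.float32(7.1), 2011, np.float64(0.0433))
tcp [0.4697 0.0555 0.2013] yaw -173.01 clk 30.55 F [ 0.5 -0.1  0.6] op 0.0853
shift first [0.0003 0.0015 0.1843]  turn [ 0.001 -0.001 -0.   ]  shift after turn [0.0005 0.0016 0.1843] rows 3.686636544846394 0.007240470402529022
```

```bash
python3 -m pendant '[{"dr":[0,0,0],"translation":[0,0,0.045],"hand":0},{"dr":[0,0,0],"translation":[0,0,0.045],"hand":0},{"dr":[0,0,0],"translation":[0,0,0.045],"hand":0},{"dr":[0,0,0],"translation":[0,0,0.045],"hand":0},{"dr":[0,0,0],"translation":[0,0,0.004],"hand":0},{"dr":[0,0,0],"translation":[0,0,0],"hand":0.5},{"dr":[0,0,0],"translation":[0,0,0],"hand":1},{"dr":[0,0,0],"translation":[0,0,0],"hand":1},{"dr":[0,0,0],"translation":[0,0,0],"hand":1},{"dr":[0,0,0],"translation":[0,0,0],"hand":1},{"dr":[0,0,0],"translation":[0,0,0],"hand":1},{"dr":[0,0,0],"translation":[0,0,0],"hand":1}]' 70; python3 -m pendant '[{"dr":[0,0,0],"translation":[0,0,-0.04],"hand":1},{"dr":[0,0,0],"translation":[0,0,-0.045],"hand":1},{"dr":[0,0,0],"translation":[0,0,-0.045],"hand":1},{"dr":[0,0,0],"translation":[0,0,-0.01],"hand":1},{"dr":[0,0,0],"translation":[0,0,0],"hand":1},{"dr":[0,0,0],"translation":[0,0,0],"hand":1}]' 70; python3 go.py .5235 -.3224 .15 93
```

```text
clock: 31.75
tcp_pos: [0.4719, 0.056, 0.0202]
tcp_rot: [-0.192, 3.131, 0.0]
ft_force: [-1.3, 1.5, 6.1]
opening: 0.0424
clock: 32.35
tcp_pos: [0.4694, 0.0545, 0.1572]
tcp_rot: [0.191, -3.135, 0.002]
ft_force: [0.5, 0.4, -2.3]
opening: 0.0428
tcp [0.4694 0.0545 0.1572] yaw -173.03 clk 32.35 F [ 0.5  0.4 -2.3] op 0.0428
shift first [-0.008  -0.3806  0.0076]  turn [-0.002  0.     1.64 ]  shift after turn [-0.3792  0.0343  0.0072] rows 7.616012807751261 11.006758748854844
```

```bash
python3 -m pendant '[{"dr":[0,0,0],"translation":[-0.001,-0.0476,0],"hand":1},{"dr":[0,0,0],"translation":[-0.001,-0.0476,0],"hand":1},{"dr":[0,0,0],"translation":[-0.001,-0.0476,0],"hand":1},{"dr":[0,0,0],"translation":[-0.001,-0.0476,0],"hand":1},{"dr":[0,0,0],"translation":[-0.001,-0.0476,0],"hand":1},{"dr":[0,0,0],"translation":[-0.001,-0.0476,0],"hand":1},{"dr":[0,0,0],"translation":[-0.001,-0.0476,0],"hand":1},{"dr":[0,0,0],"translation":[-0.001,-0.0476,0],"hand":1},{"dr":[0,0,0],"translation":[0,0,0],"hand":1}]' 70
python3 -m pendant '[{"dr":[0,0,0.149],"translation":[0,0,0],"hand":1},{"dr":[0,0,0.149],"translation":[0,0,0],"hand":1},{"dr":[0,0,0.149],"translation":[0,0,0],"hand":1},{"dr":[0,0,0.149],"translation":[0,0,0],"hand":1},{"dr":[0,0,0.149],"translation":[0,0,0],"hand":1},{"dr":[0,0,0.149],"translation":[0,0,0],"hand":1},{"dr":[0,0,0.149],"translation":[0,0,0],"hand":1},{"dr":[0,0,0.149],"translation":[0,0,0],"hand":1},{"dr":[0,0,0.149],"translation":[0,0,0],"hand":1},{"dr":[0,0,0.149],"translation":[0,0,0],"hand":1},{"dr":[0,0,0.149],"translation":[0,0,0],"hand":1},{"dr":[0,0,0],"translation":[0,0,0],"hand":1},{"dr":[0,0,0],"translation":[0,0,0],"hand":1}]' 70
python3 go.py .5236 -.3224 .027 93
```

```text
clock: 33.25
tcp_pos: [0.5223, -0.33, 0.1541]
tcp_rot: [0.175, -3.133, 0.002]
ft_force: [0.1, -0.0, -2.5]
opening: 0.0427
clock: 34.55
tcp_pos: [0.524, -0.3208, 0.1561]
tcp_rot: [-2.154, -2.283, 0.002]
ft_force: [-0.6, -1.2, -1.5]
opening: 0.0427
tcp [ 0.524  -0.3208  0.1561] yaw 93.35 clk 34.55 F [-0.6 -1.2 -1.5] op 0.0427
shift first [-1.700e-03 -1.000e-04  1.291e-01]  turn [-0.003 -0.001  0.006]  shift after turn [-0.0016 -0.0004  0.1291] rows 2.5827438997728867 0.04507989977572905
```

```bash
python3 -m pendant '[{"dr":[0,0,0.006],"translation":[-0.001,0,0.04],"hand":1},{"dr":[0,0,0],"translation":[0,0,0.04],"hand":1},{"dr":[0,0,0],"translation":[0,0,0.03],"hand":1},{"dr":[0,0,0],"translation":[0,0,0.01],"hand":1},{"dr":[0,0,0],"translation":[0,0,0.006],"hand":1},{"dr":[0,0,0],"translation":[0,0,0.003],"hand":1},{"dr":[0,0,0],"translation":[0,0,0],"hand":1}]' 70; python3 -m pendant '[{"dr":[0,0,0],"translation":[0,0,0.001],"hand":1},{"dr":[0,0,0],"translation":[0,0,0],"hand":1}]' 70; python3 -m pendant '[{"dr":[0,0,0],"translation":[0,0,0],"hand":0.3},{"dr":[0,0,0],"translation":[0,0,0],"hand":0.3},{"dr":[0,0,0],"translation":[0,0,0],"hand":0.3},{"dr":[0,0,0],"translation":[0,0,0],"hand":0.3},{"dr":[0,0,0],"translation":[0,0,-0.02],"hand":0.3},{"dr":[0,0,0],"translation":[0,0,-0.04],"hand":0.3},{"dr":[0,0,0],"translation":[0,0,-0.045],"hand":0},{"dr":[0,0,0],"translation":[0,0,-0.045],"hand":0},{"dr":[0,0,0],"translation":[0,0,0],"hand":0}]' 60
python3 look.py w11 .5236 -.3224;python3 go.py .580 -.202 .06 93
```

```text
clock: 35.25
tcp_pos: [0.5255, -0.3229, 0.0298]
tcp_rot: [2.165, 2.274, 0.001]
ft_force: [0.1, -0.0, -2.4]
opening: 0.0429
clock: 35.45
tcp_pos: [0.5253, -0.323, 0.0288]
tcp_rot: [2.166, 2.273, 0.0]
ft_force: [0.8, 0.4, -2.5]
opening: 0.0425
clock: 36.35
tcp_pos: [0.5286, -0.3241, 0.1849]
tcp_rot: [2.159, 2.266, 0.004]
ft_force: [0.3, -0.1, -0.3]
opening: 0.0854
(array([ 0.5235, -0.3221]), array([0.0766, 0.0449]), np.float32(92.8), 2525, np.float64(0.0492))
tcp [ 0.5267 -0.3235  0.1817] yaw 92.77 clk 36.4 F [-0.6  0.  -0.2] op 0.0853
shift first [0.1193 0.0583 0.1215]  turn [ 0.006  0.004 -0.004]  shift after turn [0.1186 0.0595 0.1217] rows 3.600061139844403 0.05658014211726371
```

```bash
python3 -m pendant '[{"dr":[0,0,-0.004],"translation":[0.04,0.02,0],"hand":0},{"dr":[0,0,0],"translation":[0.04,0.02,0],"hand":0},{"dr":[0,0,0],"translation":[0.0385,0.0195,0],"hand":0},{"dr":[0,0,0],"translation":[0,0,0.045],"hand":0},{"dr":[0,0,0],"translation":[0,0,0.045],"hand":0},{"dr":[0,0,0],"translation":[0,0,0.032],"hand":0},{"dr":[0,0,0],"translation":[0,0,0],"hand":0.5}]' 20; python3 go.py .580 -.202 .06 93;  python3 -m pendant '[{"dr":[0,0,0],"translation":[0,0,0],"hand":1},{"dr":[0,0,0],"translation":[0,0,0],"hand":1},{"dr":[0,0,0],"translation":[0,0,0],"hand":1},{"dr":[0,0,0],"translation":[0,0,0],"hand":1},{"dr":[0,0,0],"translation":[0,0,0],"hand":1},{"dr":[0,0,0],"translation":[0,0,-0.001],"hand":1},{"dr":[0,0,0],"translation":[0,0,0],"hand":1}]' 20; python3 go.py .580 -.252 .06 93
```

```text
clock: 37.1
tcp_pos: [0.5735, -0.1999, 0.0499]
tcp_rot: [-2.155, -2.272, 0.008]
ft_force: [-0.5, -0.6, -0.4]
opening: 0.0732
tcp [ 0.5735 -0.1999  0.0499] yaw 93.03 clk 37.1 F [-0.5 -0.6 -0.4] op 0.0732
shift first [-0.0024  0.0063 -0.0102]  turn [-0.011 -0.004  0.001]  shift after turn [-0.0025  0.0064 -0.0101] rows 0.24467764330604314 0.07725287485225171
clock: 37.8
tcp_pos: [0.5808, -0.2014, 0.058]
tcp_rot: [2.159, 2.275, 0.006]
ft_force: [7.8, -0.8, -5.4]
opening: 0.0157
tcp [ 0.5808 -0.2014  0.058 ] yaw 93.0 clk 37.8 F [ 7.8 -0.8 -5.4] op 0.0157
shift first [-0.0505 -0.0034 -0.002 ]  turn [0.006 0.001 0.   ]  shift after turn [-0.0505 -0.0034 -0.002 ] rows 1.0133002982160044 0.04162871795025294
```

```bash
python3 -m pendant '[{"dr":[0,0,0],"translation":[-0.008,0.0015,0],"hand":1},{"dr":[0,0,0],"translation":[-0.014,0.001,0],"hand":1},{"dr":[0,0,0],"translation":[-0.014,0,0],"hand":1},{"dr":[0,0,0],"translation":[-0.008,0,0],"hand":1},{"dr":[0,0,0],"translation":[-0.004,0,0],"hand":1},{"dr":[0,0,0],"translation":[-0.002,0,0],"hand":1},{"dr":[0,0,0],"translation":[0,0,0],"hand":1},{"dr":[0,0,0],"translation":[0,0,0],"hand":1}]' 20; for i in 1 2 3 ; do python3 -m pendant '[{"dr":[0,0,0],"translation":[-0.0012,0,0],"hand":1},{"dr":[0,0,0],"translation":[0,0,0],"hand":1},{"dr":[0,0,0],"translation":[0,0,0],"hand":1}]' 20 | grep -E 'tcp_pos|ft'; done
```

```text
clock: 38.6
tcp_pos: [0.5834, -0.2525, 0.0578]
tcp_rot: [2.163, 2.277, -0.001]
ft_force: [0.4, 0.8, 6.8]
opening: 0.0154
tcp_pos: [0.5834, -0.2532, 0.0579]
ft_force: [-0.5, 1.5, 5.9]
tcp_pos: [0.5835, -0.2543, 0.0578]
ft_force: [-1.2, 0.5, 6.1]
tcp_pos: [0.5835, -0.2555, 0.0578]
ft_force: [-1.4, 1.0, 7.0]
```

```bash
for i in 1 2 3 ; do python3 -m pendant '[{"dr":[0,0,0],"translation":[-0.0008,0,0],"hand":1},{"dr":[0,0,0],"translation":[0,0,0],"hand":1},{"dr":[0,0,0],"translation":[0,0,0],"hand":1}]' 20 | grep -E 'tcp_pos|ft'; done
```

```text
tcp_pos: [0.5836, -0.2562, 0.0579]
ft_force: [-0.2, 1.7, 6.2]
tcp_pos: [0.5836, -0.257, 0.0579]
ft_force: [-0.8, 1.5, 6.5]
tcp_pos: [0.5836, -0.2574, 0.0579]
ft_force: [-0.7, 3.0, 6.9]
```

Contact begins (motion lags, force rises). A little more, with a check of the jaw's angle.

```bash
python3 -m pendant '[{"dr":[0,0,0],"translation":[-0.0007,0,0],"hand":1},{"dr":[0,0,0],"translation":[0,0,0],"hand":1},{"dr":[0,0,0],"translation":[0,0,0],"hand":1},{"dr":[0,0,0],"translation":[0,0,0],"hand":1}]' 20 | grep -E 'tcp_pos|ft|rot'
cat > jaw.py <<'E'
import sys
from h import *
yb=float(sys.argv[1])
P=cloud(cam('wrist'));q=P.reshape(-1,3);q=q[np.isfinite(q[:,0])]
m=(q[:,2]>.022)&(q[:,2]<.032)&(q[:,0]>.48)&(q[:,0]<.55)&(abs(q[:,1]-yb)<.03);p=q[m]
o=[]
for x in np.arange(.49,.555,.006):
    k=p[abs(p[:,0]-x)<.004]
    if len(k)>5:o.append([x,k[:,1].max()])
o=np.array(o);f=np.polyfit(o[:,0],o[:,1],1);y=np.polyval(f,.525);print('jaw yaw',np.degrees(np.arctan(f[0])),'opening~',y-.014+.3694)
E
python3 jaw.py -.28
```

```text
tcp_pos: [0.5837, -0.2575, 0.0579]
tcp_rot: [-2.163, -2.279, -0.001]
ft_force: [-1.4, 3.7, 6.4]
jaw yaw 2.0422861117031936 opening~ 0.07656688083713292
```

```bash
python3 -m pendant '[{"dr":[0,0,0],"translation":[-0.0003,0,0],"hand":1},{"dr":[0,0,0],"translation":[0,0,0],"hand":1},{"dr":[0,0,0],"translation":[0,0,0],"hand":1},{"dr":[0,0,0],"translation":[0,0,0],"hand":1},{"dr":[0,0,0],"translation":[0.006,0,0],"hand":1},{"dr":[0,0,0],"translation":[0.01,0,0],"hand":1},{"dr":[0,0,0],"translation":[0.015,0,0],"hand":1},{"dr":[0,0,0],"translation":[0.015,0,0],"hand":1},{"dr":[0,0,0],"translation":[0.01,-0.001,0],"hand":1},{"dr":[0,0,0],"translation":[0,0,0],"hand":1},{"dr":[0,0,0],"translation":[0,0,0],"hand":1},{"dr":[0,0,0],"translation":[0,0,0],"hand":0},{"dr":[0,0,0],"translation":[0,0,0],"hand":0},{"dr":[0,0,0],"translation":[0,0,0],"hand":0},{"dr":[0,0,0],"translation":[0,0,0],"hand":0},{"dr":[0,0,0],"translation":[0,0,-0.03],"hand":0},{"dr":[0,0,0],"translation":[0,0,-0.045],"hand":0},{"dr":[0,0,0],"translation":[0,0,-0.045],"hand":0},{"dr":[0,0,0],"translation":[0,0,0],"hand":0}]' 20; python3 go.py .523 -.331 .17 93
```

```text
clock: 42.75
tcp_pos: [0.5835, -0.2028, 0.1833]
tcp_rot: [2.156, 2.271, 0.007]
ft_force: [0.2, -0.1, 0.8]
opening: 0.0855
tcp [ 0.5835 -0.2028  0.1833] yaw 92.99 clk 42.75 F [ 0.2 -0.1  0.8] op 0.0855
shift first [-0.1248 -0.0672  0.0132]  turn [ 0.01   0.004 -0.   ]  shift after turn [-0.1248 -0.0671  0.0133] rows 2.8466804678190494 0.07591909512785253
```

```bash
python3 -m pendant '[{"dr":[0,0,0],"translation":[-0.042,-0.022,0],"hand":0},{"dr":[0,0,0],"translation":[-0.042,-0.022,0],"hand":0},{"dr":[0,0,0],"translation":[-0.041,-0.022,0],"hand":0},{"dr":[0,0,0],"translation":[0,0,0],"hand":0},{"dr":[0,0,0],"translation":[0,0,0],"hand":0.3}]' 60; python3 look.py w12 .523 -.331; python3 go.py .523 -.331 .029 93
```

```text
clock: 43.25
tcp_pos: [0.519, -0.3319, 0.1761]
tcp_rot: [-2.166, -2.274, 0.001]
ft_force: [0.2, 2.1, 0.1]
opening: 0.0734
(array([ 0.5235, -0.3323]), array([0.0771, 0.0446]), np.float32(91.7), 2774, np.float64(0.0491))
tcp [ 0.52   -0.33    0.1763] yaw 92.97 clk 43.3 F [-0.   0.7  0.3] op 0.0663
shift first [-0.0013  0.003   0.1473]  turn [-0.    -0.001 -0.001]  shift after turn [-0.0011  0.0029  0.1473] rows 2.946558418356434 0.007874700824171743
```

```bash
python3 -m pendant '[{"dr":[0,0,0],"translation":[-0.002,0.003,0.04],"hand":0.3},{"dr":[0,0,0],"translation":[0,0,0.045],"hand":0.3},{"dr":[0,0,0],"translation":[0,0,0.04],"hand":0.3},{"dr":[0,0,0],"translation":[0,0,0.022],"hand":0.3},{"dr":[0,0,0],"translation":[0,0,0],"hand":0.3},{"dr":[0,0,0],"translation":[0,0,0],"hand":1},{"dr":[0,0,0],"translation":[0,0,0],"hand":1},{"dr":[0,0,0],"translation":[0,0,0],"hand":1},{"dr":[0,0,0],"translation":[0,0,0],"hand":1}]' 70;  python3 -m pendant '[{"dr":[0,0,0],"translation":[0,0,-0.03],"hand":1},{"dr":[0,0,0],"translation":[0,0,-0.045],"hand":1},{"dr":[0,0,0],"translation":[0,0,-0.045],"hand":1},{"dr":[0,0,0],"translation":[0,0,-0.03],"hand":1},{"dr":[0,0,0],"translation":[0,0,0],"hand":1}]' 70
python3 go.py .476 .319 .19 176.4
```

```text
clock: 44.2
tcp_pos: [0.5248, -0.331, 0.0312]
tcp_rot: [2.16, 2.279, 0.003]
ft_force: [1.5, 5.2, 0.1]
opening: 0.0426
clock: 44.7
tcp_pos: [0.5258, -0.3348, 0.1858]
tcp_rot: [2.157, 2.269, 0.001]
ft_force: [0.2, -0.3, -2.2]
opening: 0.0422
tcp [ 0.5258 -0.3348  0.1858] yaw 92.92 clk 44.7 F [ 0.2 -0.3 -2.2] op 0.0422
shift first [ 0.6554 -0.0164 -0.0092]  turn [ 1.000e-03  1.200e-02 -1.457e+00]  shift after turn [ 0.0908  0.6494 -0.0042] rows 13.114081386032593 9.77872490914583
```

```bash
python3 -m pendant '[{"dr":[0,0,0],"translation":[0.0468,-0.0012,-0.001],"hand":1},{"dr":[0,0,0],"translation":[0.0468,-0.0012,-0.001],"hand":1},{"dr":[0,0,0],"translation":[0.0468,-0.0012,-0.001],"hand":1},{"dr":[0,0,0],"translation":[0.0468,-0.0012,0],"hand":1},{"dr":[0,0,0],"translation":[0.0468,-0.0012,0],"hand":1},{"dr":[0,0,0],"translation":[0.0468,-0.0012,0],"hand":1},{"dr":[0,0,0],"translation":[0.0468,-0.0012,0],"hand":1},{"dr":[0,0,0],"translation":[0.0468,-0.0012,0],"hand":1},{"dr":[0,0,0],"translation":[0.0468,-0.0012,0],"hand":1},{"dr":[0,0,0],"translation":[0.0468,-0.0012,0],"hand":1},{"dr":[0,0,0],"translation":[0.0468,-0.0012,0],"hand":1},{"dr":[0,0,0],"translation":[0.0468,-0.0012,0],"hand":1},{"dr":[0,0,0],"translation":[0.0468,-0.0012,0],"hand":1},{"dr":[0,0,0],"translation":[0.0468,-0.0012,0],"hand":1}]' 70
python3 -m pendant '[{"dr":[0,0,-0.1457],"translation":[0,0,0],"hand":1},{"dr":[0,0,-0.1457],"translation":[0,0,0],"hand":1},{"dr":[0,0,-0.1457],"translation":[0,0,0],"hand":1},{"dr":[0,0,-0.1457],"translation":[0,0,0],"hand":1},{"dr":[0,0,-0.1457],"translation":[0,0,0],"hand":1},{"dr":[0,0,-0.1457],"translation":[0,0,0],"hand":1},{"dr":[0,0,-0.1457],"translation":[0,0,0],"hand":1},{"dr":[0,0,-0.1457],"translation":[0,0,0],"hand":1},{"dr":[0,0,-0.1457],"translation":[0,0,0],"hand":1},{"dr":[0,0,-0.1457],"translation":[0,0,0],"hand":1},{"dr":[0,0,0],"translation":[0,0,0],"hand":1},{"dr":[0,0,0],"translation":[0,0,0],"hand":1}]' 70
python3 go.py .477 .319 .06 176.4
```

```text
clock: 46.1
tcp_pos: [0.4723, 0.3217, 0.1819]
tcp_rot: [2.163, 2.277, -0.002]
ft_force: [1.1, 0.2, -1.5]
opening: 0.0423
clock: 47.3
tcp_pos: [0.4725, 0.3204, 0.182]
tcp_rot: [-0.103, -3.139, 0.001]
ft_force: [-0.3, 0.1, -2.4]
opening: 0.0421
tcp [0.4725 0.3204 0.182 ] yaw 176.23 clk 47.3 F [-0.3  0.1 -2.4] op 0.0421
shift first [-0.0047 -0.001   0.122 ]  turn [-0.001 -0.001 -0.003]  shift after turn [-0.0046 -0.0011  0.122 ] rows 2.442655930017267 0.02128983122793298
```

```bash
python3 look.py w13 .474 .376; python3 - <<'E'
from h import *
P=np.load('w13.npz')['P'];q=P.reshape(-1,3);q=q[np.isfinite(q[:,0])]
m=(q[:,2]>.03)&(q[:,2]<.056)&(abs(q[:,0]-.474)<.05)&(q[:,1]>.33)&(q[:,1]<.43);p=q[m];print('y range',np.percentile(p[:,1],[1,99]),'x',np.percentile(p[:,0],[1,99]),np.median(p[:,2]))
E
```

```text
(array([0.4741, 0.3754]), array([0.0631, 0.0452]), np.float32(176.4), 2561, np.float64(0.0467))
y range [0.35472857 0.39850151] x [0.4427958  0.50527837] 0.04641696367886451
```

View pics/w13.png

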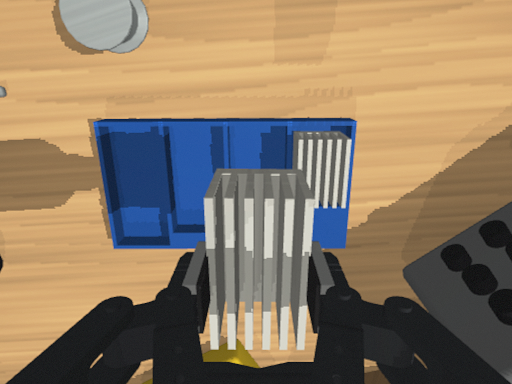

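```bash
python3 -m pendant '[{"dr":[0,0,-0.003],"translation":[-0.0045,-0.004,0.02],"hand":1},{"dr":[0,0,0],"translation":[0,0,0.04],"hand":1},{"dr":[0,0,0],"translation":[0,0,0.04],"hand":1},{"dr":[0,0,0],"translation":[0,0,0.02],"hand":1},{"dr":[0,0,0],"translation":[0,0,0],"hand":1},{"dr":[0,0,0],"translation":[0,0,0],"hand":1}]' 70; python3 go.py .477 .3165 .03 176.4
```

```text
clock: 47.95
tcp_pos: [0.4767, 0.3174, 0.0633]
tcp_rot: [0.093, 3.14, 0.001]
ft_force: [0.7, 0.4, -1.3]
opening: 0.0424
tcp [0.4767 0.3174 0.0633] yaw 176.61 clk 47.95 F [ 0.7  0.4 -1.3] op 0.0424
shift first [-0.0003 -0.0009  0.0333]  turn [0.    0.    0.004]  shift after turn [-0.0004 -0.0009  0.0333] rows 0.6659439167330949 0.024413481200908648
```

```bash
python3 -m pendant '[{"dr":[0,0,0.004],"translation":[0,-0.001,0.013],"hand":1},{"dr":[0,0,0],"translation":[0,0,0.01],"hand":1},{"dr":[0,0,0],"translation":[0,0,0],"hand":1}]' 70; python3 -m pendant '[{"dr":[0,0,0],"translation":[0,0,0.007],"hand":1},{"dr":[0,0,0],"translation":[0,0,0.0025],"hand":1},{"dr":[0,0,0],"translation":[0,0,0],"hand":1}]' 70;
```

```text
clock: 48.25
tcp_pos: [0.4761, 0.315, 0.0387]
tcp_rot: [-0.099, -3.139, 0.002]
ft_force: [0.4, -0.8, -2.1]
opening: 0.0422
clock: 48.55
tcp_pos: [0.4763, 0.3158, 0.0299]
tcp_rot: [-0.098, -3.14, 0.0]
ft_force: [0.2, -0.2, -2.4]
opening: 0.0425
```

```bash
python3 -m pendant '[{"dr":[0,0,0],"translation":[0,0,0.001],"hand":0.42},{"dr":[0,0,0],"translation":[0,0,0],"hand":0.42},{"dr":[0,0,0],"translation":[0,0,0],"hand":0.42},{"dr":[0,0,0],"translation":[0,0,-0.01],"hand":0.42},{"dr":[0,0,0],"translation":[0,0,-0.03],"hand":0.42},{"dr":[0,0,0],"translation":[0,0,-0.045],"hand":0},{"dr":[0,0,0],"translation":[0,0,-0.045],"hand":0},{"dr":[0,0,0],"translation":[0,0,-0.045],"hand":0},{"dr":[0,0,0],"translation":[0,0,0],"hand":0},{"dr":[0,0,0],"translation":[0,0,0],"hand":0}]' 70; python3 look.py w14 .474 .376 .478 .318; python3 go.py .6705 -.0535 .2 180
```

```text
clock: 49.55
tcp_pos: [0.477, 0.3163, 0.2059]
tcp_rot: [0.098, 3.137, 0.002]
ft_force: [0.8, 0.1, -0.1]
opening: 0.0854
(array([0.4738, 0.3757]), array([0.0629, 0.0449]), np.float32(176.8), 4314, np.float64(0.047))
(array([0.4763, 0.3151]), array([0.0766, 0.0447]), np.float32(175.9), 4461, np.float64(0.047))
tcp [0.4764 0.3155 0.2044] yaw 176.41 clk 49.6 F [-0.3  0.2 -0.9] op 0.0858
shift first [-0.2168 -0.3561  0.0047]  turn [-0.001  0.001 -0.063]  shift after turn [-0.1941 -0.369   0.0044] rows 8.339318110395215 0.4201122027981124
```

```bash
python3 -m pendant '[{"dr":[0,0,-0.063],"translation":[0,0,0],"hand":0},{"dr":[0,0,0],"translation":[-0.0216,-0.041,0],"hand":0},{"dr":[0,0,0],"translation":[-0.0216,-0.041,0],"hand":0},{"dr":[0,0,0],"translation":[-0.0216,-0.041,0],"hand":0},{"dr":[0,0,0],"translation":[-0.0216,-0.041,0],"hand":0},{"dr":[0,0,0],"translation":[-0.0216,-0.041,0],"hand":0},{"dr":[0,0,0],"translation":[-0.0216,-0.041,0],"hand":0},{"dr":[0,0,0],"translation":[-0.0216,-0.041,0],"hand":0},{"dr":[0,0,0],"translation":[-0.0216,-0.041,0],"hand":0},{"dr":[0,0,0],"translation":[-0.0216,-0.041,0],"hand":0},{"dr":[0,0,0],"translation":[0,0,0],"hand":0},{"dr":[0,0,0],"translation":[0,0,0],"hand":0}]' 40; python3 look.py w15 .67 -.053;  python3 go.py .67 -.053 .019 180
```

```text
clock: 50.8
tcp_pos: [0.6703, -0.0543, 0.2018]
tcp_rot: [-0.003, -3.138, -0.001]
ft_force: [-0.8, 1.2, -0.0]
opening: 0.0858
(array([ 0.67 , -0.054]), array([0.104, 0.044]), np.float32(0.0), 2670, np.float64(0.0433))
tcp [ 0.6701 -0.0523  0.2025] yaw -179.94 clk 50.85 F [0.6 0.3 0. ] op 0.0854
shift first [-0.0005 -0.0009  0.1835]  turn [ 0.001 -0.003  0.001]  shift after turn [ 1.000e-04 -7.000e-04  1.835e-01] rows 3.6705135022055595 0.02276209300304508
```

View pics/w15.png

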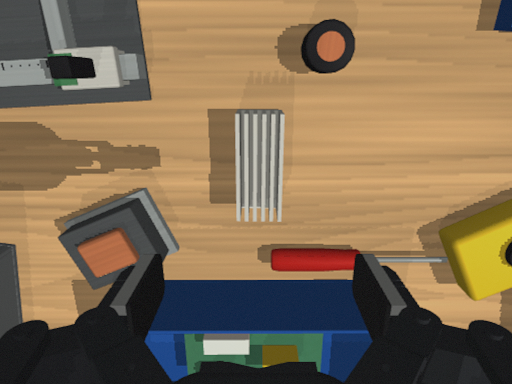

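```bash
python3 -m pendant '[{"dr":[0,0,0],"translation":[0,-0.001,0.045],"hand":0},{"dr":[0,0,0],"translation":[0,0,0.045],"hand":0},{"dr":[0,0,0],"translation":[0,0,0.045],"hand":0},{"dr":[0,0,0],"translation":[0,0,0.045],"hand":0},{"dr":[0,0,0],"translation":[0,0,0.004],"hand":0},{"dr":[0,0,0],"translation":[0,0,0],"hand":0.5},{"dr":[0,0,0],"translation":[0,0,0],"hand":1},{"dr":[0,0,0],"translation":[0,0,0],"hand":1},{"dr":[0,0,0],"translation":[0,0,0],"hand":1},{"dr":[0,0,0],"translation":[0,0,0],"hand":1},{"dr":[0,0,0],"translation":[0,0,0],"hand":1},{"dr":[0,0,0],"translation":[0,0,0],"hand":1}]' 80; python3 -m pendant '[{"dr":[0,0,0],"translation":[0,0,-0.04],"hand":1},{"dr":[0,0,0],"translation":[0,0,-0.045],"hand":1},{"dr":[0,0,0],"translation":[0,0,-0.045],"hand":1},{"dr":[0,0,0],"translation":[0,0,-0.01],"hand":1},{"dr":[0,0,0],"translation":[0,0,0],"hand":1},{"dr":[0,0,0],"translation":[0,0,0],"hand":1}]' 80; python3 go.py .5230 -.309 .16 93
```

```text
clock: 52.05
tcp_pos: [0.6732, -0.0535, 0.0237]
tcp_rot: [-0.001, 3.136, 0.0]
ft_force: [-0.9, 0.6, 6.1]
opening: 0.0427
clock: 52.65
tcp_pos: [0.6701, -0.0547, 0.1592]
tcp_rot: [0.0, -3.14, 0.002]
ft_force: [-0.4, -0.2, -3.4]
opening: 0.0424
tcp [ 0.6701 -0.0547  0.1592] yaw -179.99 clk 52.65 F [-0.4 -0.2 -3.4] op 0.0424
shift first [ 0.1472 -0.2543 -0.0003]  turn [-2.000e-03 -1.000e-03  1.519e+00]  shift after turn [-0.2463 -0.1603 -0.0008] rows 5.876138371481295 10.191810415464598
```

```bash
python3 -m pendant '[{"dr":[0,0,0],"translation":[0.0245,-0.0424,0],"hand":1},{"dr":[0,0,0],"translation":[0.0245,-0.0424,0],"hand":1},{"dr":[0,0,0],"translation":[0.0245,-0.0424,0],"hand":1},{"dr":[0,0,0],"translation":[0.0245,-0.0424,0],"hand":1},{"dr":[0,0,0],"translation":[0.0245,-0.0424,0],"hand":1},{"dr":[0,0,0],"translation":[0.0245,-0.0424,0],"hand":1},{"dr":[0,0,0],"translation":[0,0,0],"hand":1}]' 80
python3 -m pendant '[{"dr":[0,0,0.1381],"translation":[0,0,0],"hand":1},{"dr":[0,0,0.1381],"translation":[0,0,0],"hand":1},{"dr":[0,0,0.1381],"translation":[0,0,0],"hand":1},{"dr":[0,0,0.1381],"translation":[0,0,0],"hand":1},{"dr":[0,0,0.1381],"translation":[0,0,0],"hand":1},{"dr":[0,0,0.1381],"translation":[0,0,0],"hand":1},{"dr":[0,0,0.1381],"translation":[0,0,0],"hand":1},{"dr":[0,0,0.1381],"translation":[0,0,0],"hand":1},{"dr":[0,0,0.1381],"translation":[0,0,0],"hand":1},{"dr":[0,0,0.1381],"translation":[0,0,0],"hand":1},{"dr":[0,0,0.1381],"translation":[0,0,0],"hand":1},{"dr":[0,0,0],"translation":[0,0,0],"hand":1},{"dr":[0,0,0],"translation":[0,0,0],"hand":1}]' 80
python3 go.py .523 -.309 .03 93; python3 look.py w16
```

```text
clock: 53.35
tcp_pos: [0.5178, -0.3176, 0.1566]
tcp_rot: [-0.02, -3.134, 0.003]
ft_force: [0.4, -0.8, -2.4]
opening: 0.0424
clock: 54.65
tcp_pos: [0.5235, -0.3079, 0.1589]
tcp_rot: [-2.157, -2.281, 0.001]
ft_force: [-0.1, 0.3, -1.0]
opening: 0.0424
tcp [ 0.5235 -0.3079  0.1589] yaw 93.2 clk 54.65 F [-0.1  0.3 -1. ] op 0.0424
shift first [-0.0012 -0.0003  0.1289]  turn [-0.002 -0.001  0.003]  shift after turn [-0.0011 -0.0006  0.1289] rows 2.577134276867191 0.028638450791505853
```

View pics/w16.png

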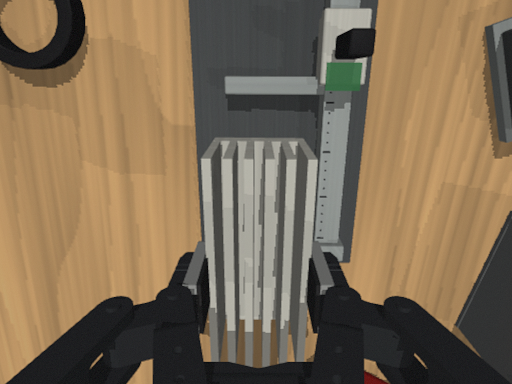

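```bash
python3 -m pendant '[{"dr":[0,0,0.003],"translation":[-0.001,0,0.04],"hand":1},{"dr":[0,0,0],"translation":[0,0,0.04],"hand":1},{"dr":[0,0,0],"translation":[0,0,0.03],"hand":1},{"dr":[0,0,0],"translation":[0,0,0.01],"hand":1},{"dr":[0,0,0],"translation":[0,0,0.006],"hand":1},{"dr":[0,0,0],"translation":[0,0,0.002],"hand":1},{"dr":[0,0,0],"translation":[0,0,0],"hand":1}]' 80; python3 -m pendant '[{"dr":[0,0,0],"translation":[0,0,0.001],"hand":1},{"dr":[0,0,0],"translation":[0,0,0],"hand":1}]' 80
```

```text
clock: 55.4
tcp_pos: [0.5252, -0.3098, 0.0335]
tcp_rot: [2.164, 2.274, 0.001]
ft_force: [-0.4, -0.2, -2.0]
opening: 0.0425
clock: 55.6
tcp_pos: [0.5248, -0.3098, 0.0323]
tcp_rot: [2.165, 2.274, 0.0]
ft_force: [-0.5, 0.1, -1.3]
opening: 0.0426
```

```bash
python3 -m pendant '[{"dr":[0,0,0],"translation":[0,0,0.0015],"hand":1},{"dr":[0,0,0],"translation":[0,0,0.001],"hand":1},{"dr":[0,0,0],"translation":[0,0,0],"hand":1}]' 80;  python3 -m pendant '[{"dr":[0,0,0],"translation":[0,0,0],"hand":0.3},{"dr":[0,0,0],"translation":[0,0,0],"hand":0.3},{"dr":[0,0,0],"translation":[0,0,0],"hand":0.3},{"dr":[0,0,0],"translation":[0,0,0],"hand":0.3},{"dr":[0,0,0],"translation":[0,0,-0.02],"hand":0.3},{"dr":[0,0,0],"translation":[0,0,-0.04],"hand":0.3},{"dr":[0,0,0],"translation":[0,0,-0.045],"hand":0},{"dr":[0,0,0],"translation":[0,0,-0.045],"hand":0},{"dr":[0,0,0],"translation":[0,0,0],"hand":0}]' 60
python3 look.py w17 .523 -.309;python3 go.py .580 -.202 .06 93; python3 - <<'E'
from h import *
P=np.load('w17.npz')['P'];q=P.reshape(-1,3);q=q[np.isfinite(q[:,0])]
m=(q[:,2]>.074)&(q[:,2]<.09)&(abs(q[:,0]-.58)<.03)&(abs(q[:,1]+.204)<.04);p=q[m];print('post',cv2.minAreaRect(p[:,:2].astype(np.float32)),len(p))
E
```

```text
clock: 55.9
tcp_pos: [0.5246, -0.3096, 0.0297]
tcp_rot: [2.165, 2.275, -0.001]
ft_force: [-1.4, 1.0, 4.6]
opening: 0.0423
clock: 56.8
tcp_pos: [0.5282, -0.3107, 0.1855]
tcp_rot: [2.158, 2.267, 0.004]
ft_force: [0.5, -0.5, 0.4]
opening: 0.0851
(array([ 0.523 , -0.3088]), array([0.1054, 0.0444]), np.float32(92.0), 3308, np.float64(0.0492))
tcp [ 0.5263 -0.3103  0.1823] yaw 92.81 clk 56.85 F [-0.6  0.6 -0.3] op 0.0857
shift first [0.106  0.0583 0.1222]  turn [ 0.006  0.004 -0.003]  shift after turn [0.1053 0.0593 0.1223] rows 3.4395607403409194 0.051456342064083026
post ((0.5799046158790588, -0.20248499512672424), (0.01639453135430813, 0.015720106661319733), 2.6606221199035645) 632
```

```bash
python3 -m pendant '[{"dr":[0,0,-0.003],"translation":[0.036,0.021,0],"hand":0},{"dr":[0,0,0],"translation":[0.036,0.021,0],"hand":0},{"dr":[0,0,0],"translation":[0.033,0.0195,0],"hand":0},{"dr":[0,0,0],"translation":[0,0,0.045],"hand":0},{"dr":[0,0,0],"translation":[0,0,0.045],"hand":0},{"dr":[0,0,0],"translation":[0,0,0.033],"hand":0},{"dr":[0,0,0],"translation":[0,0,0],"hand":0.5},{"dr":[0,0,0],"translation":[0,0,0],"hand":1},{"dr":[0,0,0],"translation":[0,0,0],"hand":1},{"dr":[0,0,0],"translation":[0,0,0],"hand":1},{"dr":[0,0,0],"translation":[0,0,0],"hand":1},{"dr":[0,0,0],"translation":[0,0,0],"hand":1},{"dr":[0,0,0],"translation":[0,0,-0.001],"hand":1},{"dr":[0,0,0],"translation":[0,0,0],"hand":1}]' 20; python3 -m pendant '[{"dr":[0,0,0],"translation":[-0.006,0,0],"hand":1},{"dr":[0,0,0],"translation":[-0.008,0,0],"hand":1},{"dr":[0,0,0],"translation":[-0.004,0,0],"hand":1},{"dr":[0,0,0],"translation":[-0.002,0,0],"hand":1},{"dr":[0,0,0],"translation":[0,0,0],"hand":1},{"dr":[0,0,0],"translation":[0,0,0],"hand":1}]' 20
```

```text
clock: 58.25
tcp_pos: [0.5809, -0.202, 0.0577]
tcp_rot: [2.162, 2.277, 0.001]
ft_force: [0.8, -0.3, 3.8]
opening: 0.0156
clock: 58.85
tcp_pos: [0.5819, -0.2219, 0.0576]
tcp_rot: [2.162, 2.278, 0.001]
ft_force: [-1.2, 0.9, 6.3]
opening: 0.0155
```

```bash
for i in 1 2 3 ; do python3 -m pendant '[{"dr":[0,0,0],"translation":[-0.0012,0,0],"hand":1},{"dr":[0,0,0],"translation":[0,0,0],"hand":1},{"dr":[0,0,0],"translation":[0,0,0],"hand":1}]' 20 | grep -E 'tcp_pos|ft'; done
```

```text
tcp_pos: [0.5819, -0.2225, 0.0576]
ft_force: [-1.6, 2.3, 7.0]
tcp_pos: [0.582, -0.2236, 0.0576]
ft_force: [-1.5, 1.5, 6.1]
tcp_pos: [0.5821, -0.2248, 0.0576]
ft_force: [-1.1, 1.7, 7.0]
```

```bash
for i in 1 2 3 ; do python3 -m pendant '[{"dr":[0,0,0],"translation":[-0.0012,0,0],"hand":1},{"dr":[0,0,0],"translation":[0,0,0],"hand":1},{"dr":[0,0,0],"translation":[0,0,0],"hand":1}]' 20 | grep -E 'tcp_pos|ft'; done
```

```text
tcp_pos: [0.5821, -0.226, 0.0576]
ft_force: [-1.6, 2.9, 6.9]
tcp_pos: [0.5822, -0.2273, 0.0576]
ft_force: [-1.1, 1.5, 6.1]
tcp_pos: [0.5822, -0.2285, 0.0576]
ft_force: [-1.3, 1.8, 7.4]
```

```bash
for i in 1 2  ; do python3 -m pendant '[{"dr":[0,0,0],"translation":[-0.0007,0,0],"hand":1},{"dr":[0,0,0],"translation":[0,0,0],"hand":1},{"dr":[0,0,0],"translation":[0,0,0],"hand":1}]' 20 | grep -E 'tcp_pos|ft'; done; python3 jaw.py -.252
```

```text
tcp_pos: [0.5823, -0.229, 0.0576]
ft_force: [-0.9, 2.6, 6.7]
tcp_pos: [0.5823, -0.2291, 0.0576]
ft_force: [-2.0, 4.2, 7.9]
jaw yaw 2.3342456877722806 opening~ 0.10465686910874145
```

```bash
python3 -m pendant '[{"dr":[0,0,0],"translation":[-0.0005,0,0],"hand":1},{"dr":[0,0,0],"translation":[0,0,0],"hand":1},{"dr":[0,0,0],"translation":[0,0,0],"hand":1},{"dr":[0,0,0],"translation":[0,0,0],"hand":1}]' 20; python3 jaw.py -.252;  python3 -m pendant '[{"dr":[0,0,0],"translation":[0,0,0],"hand":1},{"dr":[0,0,0],"translation":[0.006,0,0],"hand":1},{"dr":[0,0,0],"translation":[0.01,0,0],"hand":1},{"dr":[0,0,0],"translation":[0.009,0,0],"hand":1},{"dr":[0,0,0],"translation":[0,0,0],"hand":1},{"dr":[0,0,0],"translation":[0,0,0],"hand":1},{"dr":[0,0,0],"translation":[0,0,0],"hand":0},{"dr":[0,0,0],"translation":[0,0,0],"hand":0},{"dr":[0,0,0],"translation":[0,0,0],"hand":0},{"dr":[0,0,0],"translation":[0,0,0],"hand":0},{"dr":[0,0,0],"translation":[0,0,-0.03],"hand":0},{"dr":[0,0,0],"translation":[0,0,-0.045],"hand":0},{"dr":[0,0,0],"translation":[0,0,-0.045],"hand":0},{"dr":[0,0,0],"translation":[0,0,0],"hand":0}]' 20; python3 go.py .523 -.317 .17 93
```

```text
clock: 61.7
tcp_pos: [0.5823, -0.2292, 0.0576]
tcp_rot: [-2.162, -2.279, -0.002]
ft_force: [-1.5, 4.1, 6.2]
opening: 0.0152
jaw yaw 2.3265762950596502 opening~ 0.10473711053567997
clock: 63.15
tcp_pos: [0.5845, -0.206, 0.1833]
tcp_rot: [2.155, 2.271, 0.007]
ft_force: [-0.3, -0.2, -0.6]
opening: 0.0856
tcp [ 0.5845 -0.206   0.1833] yaw 93.0 clk 63.15 F [-0.3 -0.2 -0.6] op 0.0856
shift first [-0.1076 -0.0674  0.0131]  turn [ 0.011  0.004 -0.   ]  shift after turn [-0.1077 -0.0672  0.0133] rows 2.552477016105741 0.07618510032669411
```

```bash
python3 -m pendant '[{"dr":[0,0,0],"translation":[-0.037,-0.021,0],"hand":0},{"dr":[0,0,0],"translation":[-0.037,-0.021,0],"hand":0},{"dr":[0,0,0],"translation":[-0.034,-0.021,0],"hand":0},{"dr":[0,0,0],"translation":[0,0,0],"hand":0},{"dr":[0,0,0],"translation":[0,0,0],"hand":0.3}]' 60; python3 look.py w18 .523 -.318; python3 go.py .523 -.317 .03 93
```

```text
clock: 63.65
tcp_pos: [0.5224, -0.3178, 0.1762]
tcp_rot: [-2.165, -2.275, 0.0]
ft_force: [0.6, -0.2, -0.3]
opening: 0.0733
(array([ 0.5237, -0.3182]), array([0.1049, 0.0448]), np.float32(92.4), 3610, np.float64(0.0492))
tcp [ 0.5233 -0.3162  0.1765] yaw 92.99 clk 63.7 F [ 0.3 -0.3  0. ] op 0.0662
shift first [-0.0009 -0.0003  0.1465]  turn [ 0.    -0.001 -0.   ]  shift after turn [-0.0008 -0.0003  0.1465] rows 2.9293964853796273 0.005747386942921463
```

```bash
python3 -m pendant '[{"dr":[0,0,0],"translation":[-0.001,0,0.04],"hand":0.3},{"dr":[0,0,0],"translation":[0,0,0.045],"hand":0.3},{"dr":[0,0,0],"translation":[0,0,0.04],"hand":0.3},{"dr":[0,0,0],"translation":[0,0,0.0215],"hand":0.3},{"dr":[0,0,0],"translation":[0,0,0],"hand":0.3},{"dr":[0,0,0],"translation":[0,0,0],"hand":1},{"dr":[0,0,0],"translation":[0,0,0],"hand":1},{"dr":[0,0,0],"translation":[0,0,0],"hand":1},{"dr":[0,0,0],"translation":[0,0,0],"hand":1},{"dr":[0,0,0],"translation":[0,0,0],"hand":1}]' 80;  python3 -m pendant '[{"dr":[0,0,0],"translation":[0,0,-0.03],"hand":1},{"dr":[0,0,0],"translation":[0,0,-0.045],"hand":1},{"dr":[0,0,0],"translation":[0,0,-0.045],"hand":1},{"dr":[0,0,0],"translation":[0,0,-0.03],"hand":1},{"dr":[0,0,0],"translation":[0,0,0],"hand":1}]' 80
python3 go.py .484 .2023 .19 176.4
```

```text
clock: 64.7
tcp_pos: [0.5248, -0.3164, 0.0316]
tcp_rot: [2.16, 2.279, 0.003]
ft_force: [0.2, 3.8, 2.2]
opening: 0.0421
clock: 65.2
tcp_pos: [0.5257, -0.32, 0.186]
tcp_rot: [2.157, 2.27, 0.001]
ft_force: [0.6, -0.0, -2.3]
opening: 0.0424
tcp [ 0.5257 -0.32    0.186 ] yaw 92.91 clk 65.2 F [ 0.6 -0.  -2.3] op 0.0424
shift first [ 0.5237 -0.0151 -0.0078]  turn [ 1.000e-03  1.100e-02 -1.457e+00]  shift after turn [ 0.0744  0.5186 -0.004 ] rows 10.47910775629028 9.779654838771805
```

```bash
python3 -m pendant '[{"dr":[0,0,0],"translation":[0.0476,-0.001,-0.001],"hand":1},{"dr":[0,0,0],"translation":[0.0476,-0.001,0],"hand":1},{"dr":[0,0,0],"translation":[0.0476,-0.001,0],"hand":1},{"dr":[0,0,0],"translation":[0.0476,-0.001,0],"hand":1},{"dr":[0,0,0],"translation":[0.0476,-0.001,0],"hand":1},{"dr":[0,0,0],"translation":[0.0476,-0.001,0],"hand":1},{"dr":[0,0,0],"translation":[0.0476,-0.001,0],"hand":1},{"dr":[0,0,0],"translation":[0.0476,-0.001,0],"hand":1},{"dr":[0,0,0],"translation":[0.0476,-0.001,0],"hand":1},{"dr":[0,0,0],"translation":[0.0476,-0.001,0],"hand":1},{"dr":[0,0,0],"translation":[0.0476,-0.001,0],"hand":1},{"dr":[0,0,0],"translation":[0,0,0],"hand":1}]' 80
python3 -m pendant '[{"dr":[0,0,-0.1457],"translation":[0,0,0],"hand":1},{"dr":[0,0,-0.1457],"translation":[0,0,0],"hand":1},{"dr":[0,0,-0.1457],"translation":[0,0,0],"hand":1},{"dr":[0,0,-0.1457],"translation":[0,0,0],"hand":1},{"dr":[0,0,-0.1457],"translation":[0,0,0],"hand":1},{"dr":[0,0,-0.1457],"translation":[0,0,0],"hand":1},{"dr":[0,0,-0.1457],"translation":[0,0,0],"hand":1},{"dr":[0,0,-0.1457],"translation":[0,0,0],"hand":1},{"dr":[0,0,-0.1457],"translation":[0,0,0],"hand":1},{"dr":[0,0,-0.1457],"translation":[0,0,0],"hand":1},{"dr":[0,0,0],"translation":[0,0,0],"hand":1},{"dr":[0,0,0],"translation":[0,0,0],"hand":1}]' 80
python3 go.py .483 .2023 .06 176.4
```

```text
clock: 66.4
tcp_pos: [0.4828, 0.2121, 0.1815]
tcp_rot: [-2.149, -2.288, -0.005]
ft_force: [-1.7, 0.0, -2.8]
opening: 0.042
clock: 67.6
tcp_pos: [0.485, 0.2038, 0.1806]
tcp_rot: [-0.103, -3.139, 0.001]
ft_force: [-0.8, 0.3, -2.9]
opening: 0.0421
tcp [0.485  0.2038 0.1806] yaw 176.23 clk 67.6 F [-0.8  0.3 -2.9] op 0.0421
shift first [ 0.0018 -0.0015  0.1206]  turn [-0.001 -0.001 -0.003]  shift after turn [ 0.0019 -0.0016  0.1206] rows 2.412925157479057 0.021252115352796114
```

```bash
python3 -m pendant '[{"dr":[0,0,-0.003],"translation":[0.002,-0.0015,0.02],"hand":1},{"dr":[0,0,0],"translation":[0,0,0.04],"hand":1},{"dr":[0,0,0],"translation":[0,0,0.04],"hand":1},{"dr":[0,0,0],"translation":[0,0,0.02],"hand":1},{"dr":[0,0,0],"translation":[0,0,0],"hand":1},{"dr":[0,0,0],"translation":[0,0,0],"hand":1}]' 80; python3 go.py .483 .2023 .03 176.4; python3 -m pendant '[{"dr":[0,0,0],"translation":[0,0,0.013],"hand":1},{"dr":[0,0,0],"translation":[0,0,0.01],"hand":1},{"dr":[0,0,0],"translation":[0,0,0],"hand":1}]' 80
```

```text
clock: 68.2
tcp_pos: [0.4832, 0.2036, 0.0618]
tcp_rot: [0.094, 3.14, 0.0]
ft_force: [0.7, 0.3, -2.4]
opening: 0.0421
tcp [0.4832 0.2036 0.0618] yaw 176.58 clk 68.2 F [ 0.7  0.3 -2.4] op 0.0421
shift first [ 0.0001 -0.0014  0.0318]  turn [0.    0.    0.003]  shift after turn [ 0.0001 -0.0014  0.0318] rows 0.6361297747770586 0.02164226606262788
clock: 68.5
tcp_pos: [0.4824, 0.2026, 0.0373]
tcp_rot: [-0.093, -3.139, 0.002]
ft_force: [-0.0, -0.5, -2.9]
opening: 0.0422
```

```bash
python3 -m pendant '[{"dr":[0,0,0],"translation":[0,0,0.006],"hand":1},{"dr":[0,0,0],"translation":[0,0,0.0015],"hand":1},{"dr":[0,0,0],"translation":[0,0,0],"hand":1}]' 80; python3 -m pendant '[{"dr":[0,0,0],"translation":[0,0,0.0005],"hand":0.35},{"dr":[0,0,0],"translation":[0,0,0],"hand":0.35},{"dr":[0,0,0],"translation":[0,0,0],"hand":0.35},{"dr":[0,0,0],"translation":[0,0,-0.01],"hand":0.35},{"dr":[0,0,0],"translation":[0,0,-0.03],"hand":0.35},{"dr":[0,0,0],"translation":[0,0,-0.045],"hand":0},{"dr":[0,0,0],"translation":[0,0,-0.045],"hand":0},{"dr":[0,0,0],"translation":[0,0,-0.045],"hand":0},{"dr":[0,0,0],"translation":[0,0,0],"hand":0},{"dr":[0,0,0],"translation":[0,0,0],"hand":0}]' 80; python3 look.py w19 .474 .376 .476 .315 .485 .202; python3 tray.py w19.npz; python3 go.py .58 -.2 .2 93
```

```text
clock: 68.8
tcp_pos: [0.4828, 0.2032, 0.0306]
tcp_rot: [-0.092, -3.14, 0.0]
ft_force: [-0.9, 0.1, -2.7]
opening: 0.0422
clock: 69.8
tcp_pos: [0.4834, 0.2033, 0.2068]
tcp_rot: [0.092, 3.137, -0.0]
ft_force: [-0.4, -0.0, -0.8]
opening: 0.0856
(array([0.4741, 0.3757]), array([0.0628, 0.0459]), np.float32(176.6), 7056, np.float64(0.0461))
(array([0.4766, 0.3149]), array([0.0771, 0.0453]), np.float32(175.7), 7249, np.float64(0.046))
(array([0.4833, 0.2024]), array([0.1048, 0.0448]), np.float32(175.8), 2727, np.float64(0.0473))
((0.4901660680770874, 0.28927361965179443), (0.23685230314731598, 0.12832395732402802), 86.52922058105469) 8710
near-edge yaw -3.59530834321845 extent 0.1285298058981571 0.23664586889282452 ctr [0.4903 0.2892]
cell 0 [0.4748 0.3774]
cell 1 [0.4782 0.3191]
cell 2 [0.4815 0.2607]
cell 3 [0.4849 0.2024]
tcp [0.4827 0.2027 0.2054] yaw 176.63 clk 69.85 F [-0.1 -0.9 -1.1] op 0.0853
shift first [-0.1208 -0.3963  0.0059]  turn [-0.00e+00  1.00e-03  1.46e+00]  shift after turn [-0.4073  0.076   0.0054] rows 8.28665728530844 9.795682137128559
```

```bash
python3 -m pendant '[{"dr":[0,0,0],"translation":[-0.0134,-0.044,0],"hand":0},{"dr":[0,0,0],"translation":[-0.0134,-0.044,0],"hand":0},{"dr":[0,0,0],"translation":[-0.0134,-0.044,0],"hand":0},{"dr":[0,0,0],"translation":[-0.0134,-0.044,0],"hand":0},{"dr":[0,0,0],"translation":[-0.0134,-0.044,0],"hand":0},{"dr":[0,0,0],"translation":[-0.0134,-0.044,0],"hand":0},{"dr":[0,0,0],"translation":[-0.0134,-0.044,0],"hand":0},{"dr":[0,0,0],"translation":[-0.0134,-0.044,0],"hand":0},{"dr":[0,0,0],"translation":[-0.0134,-0.044,0],"hand":0},{"dr":[0,0,0],"translation":[0,0,0],"hand":0}]' 20; python3 -m pendant '[{"dr":[0,0,0.146],"translation":[0,0,0],"hand":0},{"dr":[0,0,0.146],"translation":[0,0,0],"hand":0},{"dr":[0,0,0.146],"translation":[0,0,0],"hand":0},{"dr":[0,0,0.146],"translation":[0,0,0],"hand":0},{"dr":[0,0,0.146],"translation":[0,0,0],"hand":0},{"dr":[0,0,0.146],"translation":[0,0,0],"hand":0},{"dr":[0,0,0.146],"translation":[0,0,0],"hand":0},{"dr":[0,0,0.146],"translation":[0,0,0],"hand":0},{"dr":[0,0,0.146],"translation":[0,0,0],"hand":0},{"dr":[0,0,0.146],"translation":[0,0,0],"hand":0},{"dr":[0,0,0],"translation":[0,0,0],"hand":0},{"dr":[0,0,0],"translation":[0,0,0],"hand":0}]' 20
python3 look.py w20; python3 - <<'E'
from h import *
P=np.load('w20.npz')['P'];q=P.reshape(-1,3);q=q[np.isfinite(q[:,0])]
m=(q[:,2]>.074)&(q[:,2]<.09)&(abs(q[:,0]-.58)<.03)&(abs(q[:,1]+.204)<.04);p=q[m];print('post',cv2.minAreaRect(p[:,:2].astype(np.float32)),len(p))
E
python3 go.py .58 -.2045 .06 93
```

```text
clock: 70.85
tcp_pos: [0.5795, -0.2074, 0.2023]
tcp_rot: [-0.11, -3.136, 0.002]
ft_force: [-0.6, 0.7, -1.3]
opening: 0.0853
clock: 72.05
tcp_pos: [0.5796, -0.1984, 0.2043]
tcp_rot: [-2.157, -2.282, 0.001]
ft_force: [-0.2, -0.6, 0.5]
opening: 0.0852
post ((0.5800091624259949, -0.20568324625492096), (0.015350614674389362, 0.01626475527882576), 3.5252184867858887) 372
tcp [ 0.5797 -0.1986  0.2045] yaw 93.2 clk 72.1 F [ 0.7 -0.   0.2] op 0.0849
shift first [-6.000e-03  1.000e-04  1.445e-01]  turn [-0.001 -0.001  0.003]  shift after turn [-0.0059 -0.      0.1445] rows 2.892519207334093 0.025408888039812377
```

```bash
python3 -m pendant '[{"dr":[0,0,0.003],"translation":[-0.007,0.0015,0.02],"hand":0},{"dr":[0,0,0],"translation":[0,0,0.045],"hand":0},{"dr":[0,0,0],"translation":[0,0,0.045],"hand":0},{"dr":[0,0,0],"translation":[0,0,0.035],"hand":0},{"dr":[0,0,0],"translation":[0,0,0],"hand":0.5},{"dr":[0,0,0],"translation":[0,0,0],"hand":1},{"dr":[0,0,0],"translation":[0,0,0],"hand":1},{"dr":[0,0,0],"translation":[0,0,0],"hand":1},{"dr":[0,0,0],"translation":[0,0,0],"hand":1},{"dr":[0,0,0],"translation":[0,0,0],"hand":1},{"dr":[0,0,0],"translation":[0,0,0],"hand":1}]' 20; python3 -m pendant '[{"dr":[0,0,0],"translation":[-0.01,0,0],"hand":1},{"dr":[0,0,0],"translation":[-0.018,0,0],"hand":1},{"dr":[0,0,0],"translation":[-0.018,0,0],"hand":1},{"dr":[0,0,0],"translation":[-0.018,0,0],"hand":1},{"dr":[0,0,0],"translation":[-0.018,0,0],"hand":1},{"dr":[0,0,0],"translation":[-0.018,0,0],"hand":1},{"dr":[0,0,0],"translation":[-0.012,0,0],"hand":1},{"dr":[0,0,0],"translation":[-0.004,0,0],"hand":1},{"dr":[0,0,0],"translation":[0,0,0],"hand":1},{"dr":[0,0,0],"translation":[0,0,0],"hand":1},{"dr":[0,0,0],"translation":[0,0,0],"hand":1}]' 20
```

```text
clock: 73.2
tcp_pos: [0.5812, -0.2067, 0.0622]
tcp_rot: [2.166, 2.275, -0.004]
ft_force: [-7.2, -0.4, 8.0]
opening: 0.0154
clock: 74.3
tcp_pos: [0.587, -0.3236, 0.0623]
tcp_rot: [2.166, 2.273, -0.004]
ft_force: [-4.5, -0.8, 5.5]
opening: 0.0154
```

```bash
for i in 1 2 3 ; do python3 -m pendant '[{"dr":[0,0,0],"translation":[-0.0015,0,0],"hand":1},{"dr":[0,0,0],"translation":[-0.0015,0,0],"hand":1},{"dr":[0,0,0],"translation":[0,0,0],"hand":1},{"dr":[0,0,0],"translation":[0,0,0],"hand":1}]' 20 | grep -E 'tcp_pos|ft'; done
```

```text
tcp_pos: [0.5871, -0.3261, 0.0623]
ft_force: [-4.4, 0.2, 6.6]
tcp_pos: [0.5873, -0.329, 0.0623]
ft_force: [-4.7, 0.6, 6.2]
tcp_pos: [0.5875, -0.332, 0.0623]
ft_force: [-4.3, -0.2, 5.2]
```

```bash
for i in 1 2 ; do python3 -m pendant '[{"dr":[0,0,0],"translation":[-0.001,0,0],"hand":1},{"dr":[0,0,0],"translation":[0,0,0],"hand":1},{"dr":[0,0,0],"translation":[0,0,0],"hand":1}]' 20 | grep -E 'tcp_pos|ft'; done
```

```text
tcp_pos: [0.5875, -0.3329, 0.0623]
ft_force: [-5.2, 0.8, 6.4]
tcp_pos: [0.5875, -0.3335, 0.0622]
ft_force: [-5.2, 0.5, 6.3]
```

```bash
for i in 1 2 ; do python3 -m pendant '[{"dr":[0,0,0],"translation":[-0.0008,0,0],"hand":1},{"dr":[0,0,0],"translation":[0,0,0],"hand":1},{"dr":[0,0,0],"translation":[0,0,0],"hand":1}]' 20 | grep -E 'tcp_pos|ft'; done
```

```text
tcp_pos: [0.5875, -0.3335, 0.0622]
ft_force: [-5.9, 2.2, 6.6]
tcp_pos: [0.5875, -0.3335, 0.0623]
ft_force: [-6.0, 3.2, 7.4]
```

Blocked at the end of travel: shut. Release straight and rise, then check.

```bash
python3 -m pendant '[{"dr":[0,0,0],"translation":[0.0006,0,0],"hand":1},{"dr":[0,0,0],"translation":[0,0,0],"hand":0},{"dr":[0,0,0],"translation":[0,0,0],"hand":0},{"dr":[0,0,0],"translation":[0,0,0],"hand":0},{"dr":[0,0,0],"translation":[0,0,0],"hand":0},{"dr":[0,0,0],"translation":[0,0,-0.03],"hand":0},{"dr":[0,0,0],"translation":[0,0,-0.045],"hand":0},{"dr":[0,0,0],"translation":[0,0,-0.045],"hand":0},{"dr":[0,0,0],"translation":[0,0,-0.045],"hand":0},{"dr":[0,0,0],"translation":[-0.02,0,-0.02],"hand":0},{"dr":[0,0,0],"translation":[-0.02,0,-0.02],"hand":0},{"dr":[0,0,0],"translation":[0,0,0],"hand":0},{"dr":[0,0,0],"translation":[0,0,0],"hand":0}]' 20
python3 - <<'E'
from h import *
c=cam('wrist');P=cloud(c);im=c['image'];q=P.reshape(-1,3);q=q[np.isfinite(q[:,0])]
for x in (.50,.52,.54):
    k=q[(abs(q[:,0]-x)<.006)&(q[:,1]<-.33)&(q[:,1]>-.40)&(q[:,2]>.018)&(q[:,2]<.035)];ys=np.unique(k[:,1].round(4));g=np.diff(ys);i=np.where(g>.0015)[0];print(x,ys[0],ys[-1],[(ys[j],ys[j+1]) for j in i])
d=[cam('scene'),cam('side')]
cv2.imwrite('pics/fin.png',np.vstack([cv2.resize(im[:,100:450],(400,440)),cv2.resize(d[1]['image'],(400,300))])[:580,:,::-1] if 0 else np.hstack([im[:,100:400],d[0]['image'][90:330,60:460].repeat(1,0) if 0 else cv2.resize(d[1]['image'][80:340,90:490],(480,384))])[:,:,::-1])
A=cloud(d[1])
for x,y in((.474,.376),(.476,.315),(.484,.202)): print(rect(A,x,y,rad=.06))
E
```

```text
clock: 78.0
tcp_pos: [0.59, -0.3737, 0.2648]
tcp_rot: [-2.167, -2.274, -0.0]
ft_force: [0.3, 0.3, 0.4]
opening: 0.0855
0.5 -0.386 -0.3568 []
0.52 -0.3852 -0.3556 []
0.54 -0.3842 -0.3546 []
(array([0.4736, 0.3764]), array([0.0633, 0.0447]), np.float32(176.9), 662, np.float64(0.0463))
(array([0.4757, 0.3157]), array([0.0763, 0.0447]), np.float32(176.3), 737, np.float64(0.0463))
(array([0.4832, 0.2027]), array([0.1056, 0.0462]), np.float32(176.5), 834, np.float64(0.0456))
```

View pics/fin.png

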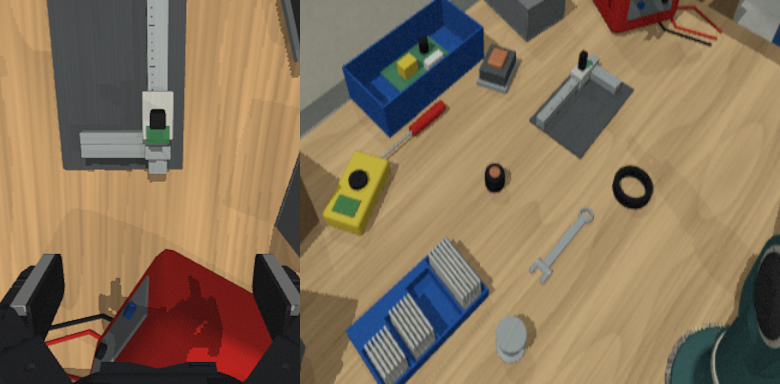

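The picture shows the caliper shut (jaw against the fixed jaw at px ~(110,140)), the three sinks in cells 0, 1 and 3, and the bystanders in place.

```bash
python3 -c "
from rig import r
print(r.job_done(), r.sense()['clock'])"
```

```text
the job is handed in; nothing more can be done
the job is handed in; nothing more can be done
```

The job is done and handed in at about 78 s of robot time. Three heat sinks were on the bench (62, 76 and 104 mm). I saw no 90 mm sink, so its cell stays empty.

- **Measuring:** I measured them in order, 62, then 76, then 104 mm. Each lay on the plate, let go of, and the jaw was slid up until it stopped with about 2 to 4 N. The camera read openings of about 62.6, 76.6 and 104.7 mm, a steady bias of about +0.6 mm. The jaw was about 0.01 to 0.02 rad off square, within the 0.04 allowed.
- **Tray:** The last camera check put all three flat in their own cells, within about 4 mm of the cell points and within about 1° of the cell axis. The 76 mm sink is the furthest off, because I set it about 3 mm aside to keep the fingers clear of the 62 mm sink.
- **Caliper:** The jaw stopped at the end of its travel. The last picture shows no gap between the jaws.
- **Bystanders:** They look unmoved in the last picture, but I did not measure their positions.

No check failed. Two readings are only indirect: contact force was inferred from the wrist sensor, which has about 0.5 to 1 N of noise, and from the jaw stopping, and the sinks' squareness was read to about 1°.

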